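# Swap two paste jars and open the tall one

### The arm

A 6-joint arm with a two-finger parallel gripper is mounted at the origin on the work surface. World frame = base frame: x ahead of the robot, y to its left, z up, the work surface at z = 0. Lengths are in m, angles in rad, forces in N, time in s.
With the tool pointing down it reaches from about 0.35 to 0.85 m from the base axis. Payload 8.1 kg.
Tool frame: the origin (TCP) lies at the very end of the fingers, on their centre line; the grasp point (between the pads) lies 19 mm behind it (robot.pinch_z is the z of the grasp point in the tool frame, in m); z points along the fingers, y is the direction in which the jaws open and shut (so a half turn about z gives the same grasp; the last joint's range is limited). The gripper opens to 93 mm and grips with 3 to 60 N. Pads are 15 mm wide; open, the fingers measure 128 mm over their backs; the gripper's body (75 mm by 188 mm) begins 65 mm behind the grasp point.
Start: joints at [1.052, 0.13, 1.488, -0, 1.523, -0.085], TCP at [0.252, 0.544, 0.219] pointing down, gripper open.
Joint ranges: [-2.96, 2.96], [-0.89, 2.26], [0.02, 2.5], [-1.34, 4.48], [0, 2.73], [-2.66, 2.66]. Speed limits (rad/s): [2.39, 2.39, 2.79, 3.14, 3.14, 3.14].

### API

Orientations are given as a rotation vector (axis times angle).
In Python, from plant import robot gives the robot as it stands.
- The arm moves only by the tool drive_tool, never from a script. Its argument "steps" is a list of rows, each an object of numbers: "jaw": the opening, from 0 (shut) to 1 (fully open); "tx", "ty", "tz": the shift along the tool's x, y, z scaled (see below); "turn": the turn about the tool's z scaled (see below). A call has 1 to 12 rows; each row is the pose to reach, as a shift and turn from the pose commanded when the call began, along the tool's axes at that moment, turning the shorter way round; what a row does not reach only later rows make up. The controller multiplies each number of a shift by 0.3 m and each number of a turn by 180 degrees. A row lasts 1/10 s, in which the tool goes at most 50 mm and 8.59 degrees, less where a joint would pass 70% of its speed; a pose out of reach is approached as far as the arm can. A call with a number of a shift or a turn outside -1 to 1 is refused whole. A call with a gripper value outside its range is refused whole. The fingers move at their own pace and stop on an object; "force" is the grip in N (left out, the last holds). Time passes only in rows, so rows that repeat a pose let the fingers close. It gives the time, the measured TCP pose, the force and the opening at its end, in the units of the state.
- robot.read_state(): the state, without advancing time (a new reading comes with each control period).
- robot.read_camera(name): name is "side" or "top"; returns (picture, depth): 480x640x3 uint8, blue, green, red; 480x640 float32, m along the optical axis (not along the pixel's ray), 0 where there is no reading.
- robot.get_calibration(name): a dict with "fx", "fy", "cx", "cy" (pixels), "k1" (the pictures are not rectified: a ray, as slopes to the right and down, at radius r is drawn at 1 + k1 r^2 times it, then the intrinsics apply), "eye" and "attitude" of the camera in the world. Camera axes: x right, y down, z forward; pixel columns grow to the right and rows downward; lengths in m; the calibration is good to about 2 mm. A picture is of the moment at which its call begins. get_calibration takes no time and is no camera call.
- robot.close_job(): hands the job in, once; it reports no verdict.
The state is a dict: "t": time; "q": joint angles; "dq": joint speeds; "joint_torque": joint torques, N m; "tool_pos": TCP position; "orientation": TCP orientation; "force": force on the tool from outside, world axes, zero at the start; "wrist_torque": the same for the moment, N m; "opening": finger opening in m.
Only numpy, scipy, OpenCV 4.12 (cv2) and the standard library are available. Lean on these libraries where they do the work, as an engineer would, in place of code of your own. Each camera call takes 0.05 s, during which the arm holds its last target.

### The job

At the shop counter, swap the two square jars: the short one from the wooden jar block goes onto the round cork coaster, and the tall one from the coaster goes all the way down into the well of the block (the empty square of cardboard may be used to set a jar aside; let go of both jars once they are swapped). Then, with the block keeping the tall jar from turning, unscrew its tight cap anticlockwise until it comes free and lift it straight off, leaving the jar down in the block. Finish still holding the cap level, about 2 cm above the jar's mouth; do not knock over or push about the other things.

Things in the scene. Friction and masses are not known exactly. Their poses are not given: they have to be found in the camera images.
- tall_jar_center (a point): centre of the TALL jar's square white body, 36 mm above its base; z up its axis, x and y square to its sides. Body 54 x 54 mm, 72 mm tall; round neck 38 mm across above it; 108 mm tall with its cap. 0.2 to 0.45 kg without the cap. Starts on the coaster at any yaw; may be carried by its cap, which holds fast.
- tall_jar_mouth (a point): mouth of the tall jar, on its axis: top of its sprung rubber seal, 104 mm above its base, hidden under the cap at first. The seal presses the cap's three lugs up under three threads of the neck, so the cap cannot be pulled off, and turning it takes about 0.2 to 0.3 N m. When the cap comes free the seal pushes it up with 12 to 18 N over 2 mm; the neck is left once the cap has risen 22 mm.
- cap_center (a point): centre of the tall jar's round dark steel cap (40 g), 59 mm across, 24 mm high, z up. Screwed on, it lies 60 mm above tall_jar_center, with 12 mm free under its rim. Turned anticlockwise from above relative to the jar, it is free after about 45 degrees and meets a stop at 65 to 80; then lift it straight up. Turn it 65 degrees or so: the jar itself can turn 7 degrees each way in the well.
- short_jar_center (a point): centre of the SHORT jar, 39 mm above its base; z up, x and y square to its sides. White square body 54 x 54 mm, 42 mm tall, and a round dark steel cap 59 mm across from 54 to 78 mm above the base (12 mm free under its rim). Its cap does not turn; 0.24 kg. Starts in the well of the block.
- block_hole0 (a point): centre of the mouth of the square well in the wooden jar block, at its top face; z up, x and y square to the well's sides. Block 100 x 100 x 30 mm high, fixed to the counter at any yaw to 30 degrees; well 60 x 60 mm (3 mm free on each side of a jar), 22 mm deep, with a 5 mm chamfer.
- coaster_top (a point): centre of the upper face of the fixed round cork coaster, 110 mm across, 4 mm thick; to the left or to the right of the block.
- card_top (a point): centre of the upper face of the fixed empty square of cardboard, 120 x 120 mm, 4 mm thick, on the other side of the block: a free place to set a jar aside.
- pencil_cup: bystander, leave where it is: grey pencil cup, 76 mm across, 95 mm tall (130 mm with the pencils); origin under its centre
- tape: bystander, leave where it is: roll of clear tape lying flat, 64 mm across, 22 mm high; origin under its centre
- eraser_box: bystander, leave where it is: white and green box of erasers, 60 x 90 x 35 mm high; origin under its centre
- stapler: bystander, leave where it is: black stapler, 120 mm long, 42 mm high; origin under its centre
- glue: bystander, leave where it is: white glue bottle, 40 mm across, 90 mm tall, standing; origin under its centre
- clip_tub: bystander, leave where it is: small tub of clips, 60 mm across, 44 mm tall; origin under its centre
- note_pad: bystander, leave where it is: red-covered note pad, 75 x 108 x 21 mm high; origin under its centre
There are look-alikes about, which are no part of the job. What is meant by the part that bears block_hole0 is not black, and is the larger of those in its own colour.

How it is judged:
On the way:
1. the jars are swapped and let go: short jar upright on the coaster, tall jar down in the well with its cap still on (horizontal distance between short_jar_center and coaster_top below 0.03 m and z of short_jar_center in the frame of coaster_top below 0.043 m and angle between each of short_jar_center, tall_jar_center's own z axis and vertical below 0.08 rad and horizontal distance between tall_jar_center and block_hole0 below 0.006 m and z of tall_jar_center in the frame of block_hole0 below 0.018 m and z of cap_center in the frame of tall_jar_center below 0.066 m and contact force between the fingers and short_jar below 0.1 N and contact force between the fingers and tall_jar below 0.1 N and contact force between the fingers and cap below 0.1 N), for 0.2 s.
At the end, for the whole second after the job is handed in: Short jar upright on the coaster (30 mm from centre at most); tall jar fully down and upright in the well; fingers still hold the cap level (0.2 rad), clear of the jar, its rim 4 to 45 mm above the mouth, its axis within 20 mm of the jar's; all at rest (horizontal distance between short_jar_center and coaster_top below 0.03 m and z of short_jar_center in the frame of coaster_top below 0.043 m and angle between each of short_jar_center, tall_jar_center's own z axis and vertical below 0.08 rad and horizontal distance between tall_jar_center and block_hole0 below 0.006 m and z of tall_jar_center in the frame of block_hole0 below 0.018 m and z of cap_center in the frame of tall_jar_center between 0.084 and 0.125 m and horizontal distance between cap_center and tall_jar_center below 0.02 m and angle between cap_center's own z axis and vertical below 0.2 rad and contact force between the fingers and cap above 1 N and contact force between cap and tall_jar below 0.2 N and linear speed of each of cap, tall_jar, short_jar below 0.03 m/s); the arm keeps its last pose, push and grip.
It fails at once if a bystander on the counter is shoved or knocked over (moved more than 50 mm or tipped more than 0.5 rad) (distance of any of pencil_cup, tape, eraser_box, stapler, glue, clip_tub, note_pad from where it was at the start of the episode above 0.05 m or angle between any of pencil_cup, tape, eraser_box, stapler, glue, clip_tub, note_pad's own z axis and vertical above 0.5 rad).
It fails at once if a jar is tipped over (more than 0.6 rad) (angle between any of tall_jar_center, short_jar_center's own z axis and vertical above 0.6 rad).
It fails at once if the cap comes off while the tall jar is not standing in the block (z of cap_center in the frame of tall_jar_center above 0.085 m and (horizontal distance between tall_jar_center and block_hole0 above 0.01 m or z of tall_jar_center in the frame of block_hole0 above 0.025 m)).
It also fails if it takes over 72 s, if anything falls off the work surface, if the arm or the gripper's body presses on something with over 40 N, if the wrist force passes 120 N, or if a joint passes its speed limit or range.

## Working session

There is one attempt and no reset: what is moved stays moved. The work goes in short steps, Python scripts to look and compute and a tool call to move; the robot and the scene stay as the last step left them, time stands still between calls to the robot, and variables do not carry over. Pictures are saved under pics/ and viewed, and the job is handed in when it is done.

Besides the shell and the picture viewer there is one more tool, called by a JSON object that holds its "name" and its "arguments". drive_tool: Moves the arm, as the interface text tells. Its arguments: {"type":"object","properties":{"steps":{"type":"array"},"force":{"type":"number"}},"required":["steps"]}

```bash
mkdir -p pics; ls; cat > h.py <<'E'
import numpy as np,cv2
from plant import robot
from scipy.spatial.transform import Rotation as R
E
python3 - <<'E'
from h import *
import pickle
for n in ("top","side"):
    p,d=robot.read_camera(n); c=robot.get_calibration(n)
    cv2.imwrite(f"pics/{n}0.png",p); np.save(f"pics/{n}0_d.npy",d); print(n,c)
s=robot.read_state(); print(s); print(robot.pinch_z)
E
```

```text
pics
top {'fx': 492.9170755751666, 'fy': 492.9170755751666, 'cx': 316.92074202895685, 'cy': 248.34336828256934, 'k1': -0.021071817451506613, 'eye': array([0.40186492, 0.00663117, 0.96702511]), 'attitude': array([-2.16788131,  2.11850146, -0.16994534])}
side {'fx': 441.3421582687853, 'fy': 441.3421582687853, 'cx': 321.8013379937963, 'cy': 231.23272790202475, 'k1': -0.050062018617637816, 'eye': array([0.41664096, 0.54472837, 0.69342555]), 'attitude': array([-0.33045511,  2.84235083, -1.09488081])}
{'t': 0.1, 'q': array([ 1.05162656e+00,  1.31108252e-01,  1.48913338e+00, -7.71054302e-06,
        1.52300524e+00, -8.54071176e-02]), 'dq': array([ 0.00047744, -0.00102907, -0.00101775, -0.00059013,  0.00060233,
       -0.00013186]), 'joint_torque': array([ 8.72398523e-04, -5.61334956e+01, -4.93104386e+01,  7.71606714e-02,
        2.87549745e-02, -9.13378608e-05]), 'tool_pos': array([0.2519092 , 0.54400366, 0.21769916]), 'orientation': array([-6.75918632e-01, -3.06752088e+00,  2.48384889e-03]), 'force': array([0.28668436, 0.50449594, 0.10554117]), 'wrist_torque': array([-0.06373625, -0.00124656, -0.04173881]), 'opening': 0.09276924335645169}
-0.0188
```

View pics/top0.png

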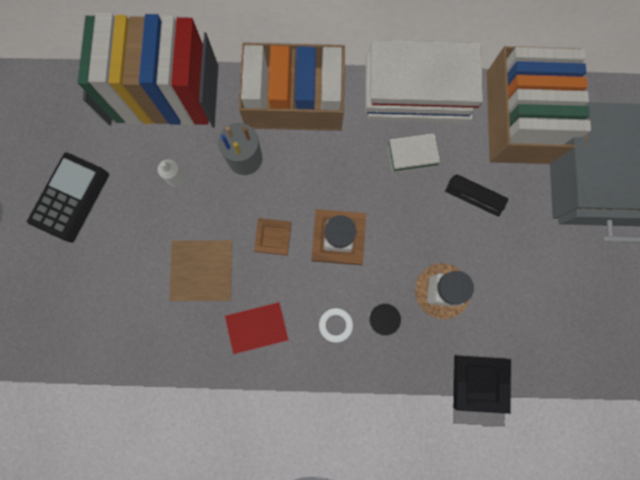

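View pics/side0.png

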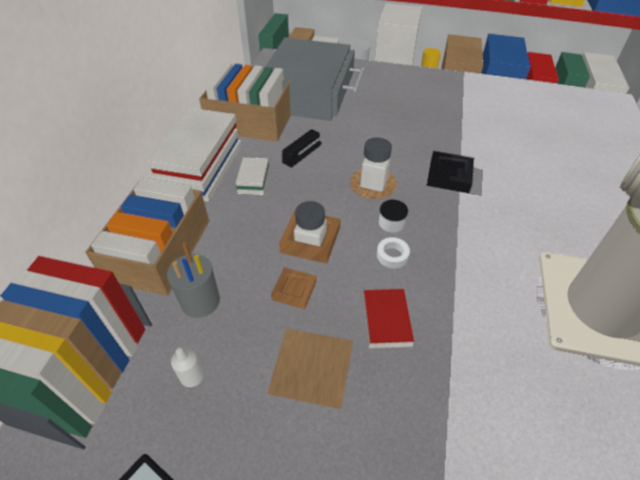

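The candidates in the top view are:
- **Blocks:** wooden with a jar at (340,237), a small wooden one at (273,237), and a black one at (482,384). The larger wooden one at (340,237) fits.
- **Dark round tops:** the short jar in the block at (340,232), the tall jar on the cork at (455,288), and the clip tub at (385,319).
- **Coaster and card:** the coaster is at (443,291) and the card at (201,270).

Next I'll check the choice in a close crop.

```bash
python3 - <<'E'
import cv2
t=cv2.imread("pics/top0.png"); s=cv2.imread("pics/side0.png")
a=cv2.resize(t[195:335,290:490],None,fx=4,fy=4,interpolation=cv2.INTER_CUBIC); cv2.imwrite("pics/c1.png",a)
a=cv2.resize(s[130:275,265:415],None,fx=4,fy=4,interpolation=cv2.INTER_CUBIC); cv2.imwrite("pics/c2.png",a)
for n,i,pts in(("t",t,[(320,256),(340,225),(333,246),(435,290),(437,310),(200,270),(265,240),(455,288)]),("s",s,[(290,240),(312,233),(375,178),(310,212)])):
  h=cv2.cvtColor(i,cv2.COLOR_BGR2HSV)
  for p in pts: print(n,p,h[p[1],p[0]])
E
```

```text
t (320, 256) [ 13 126 109]
t (340, 225) [105  22  70]
t (333, 246) [ 45   5 103]
t (435, 290) [ 30   7 139]
t (437, 310) [ 15 107 119]
t (200, 270) [ 15 101 119]
t (265, 240) [ 14 126 121]
t (455, 288) [96 18 70]
s (290, 240) [ 14 143 125]
s (312, 233) [ 30   5 188]
s (375, 178) [ 20  13 181]
s (310, 212) [103  30  77]
```

View pics/c1.png

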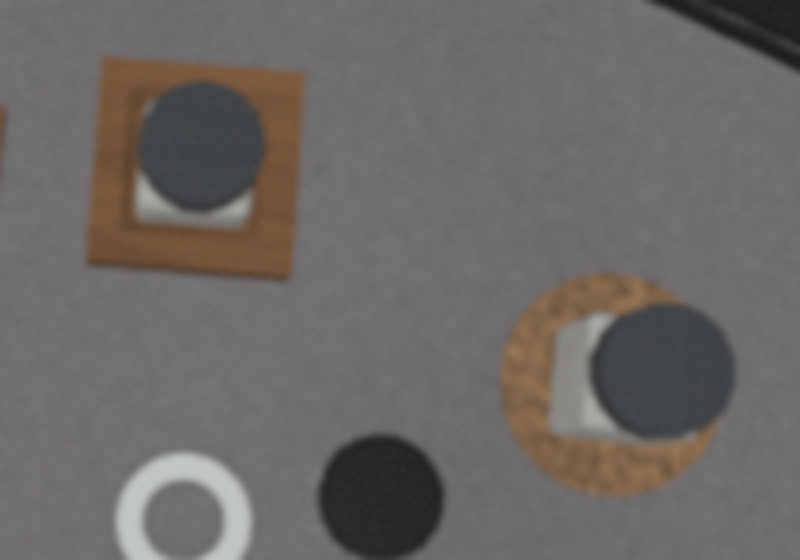

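View pics/c2.png

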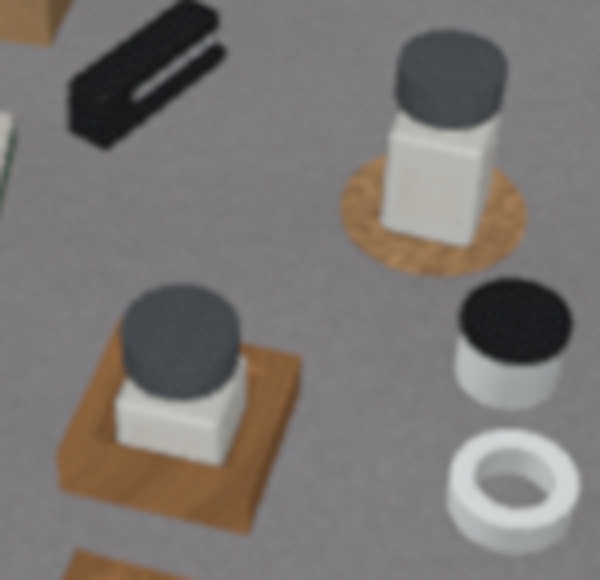

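The crop confirms the choice. The block is at crop (195,170) with the white-bodied short jar in it, and the tall jar stands on the cork. The black-lidded tub and tape ring lie below. Now to measure.

```bash
cat >> h.py <<'E'
def rays(n,uv):
    c=robot.get_calibration(n)
    uv=np.asarray(uv,float).reshape(-1,2)
    x=np.c_[(uv[:,0]-c['cx'])/c['fx'],(uv[:,1]-c['cy'])/c['fy']]
    y=x.copy()
    for _ in range(10): y=x/(1+c['k1']*(y**2).sum(1,keepdims=True))
    return c['eye'],R.from_rotvec(c['attitude']).apply(np.c_[y,np.ones(len(y))])
def onz(n,uv,z):
    e,d=rays(n,uv); return (e+d*((z-e[2])/d[:,2:]))[:,:2]
def proj(n,P):
    c=robot.get_calibration(n); p=R.from_rotvec(c['attitude']).inv().apply(np.atleast_2d(P)-c['eye'])
    s=p[:,:2]/p[:,2:]; s=s*(1+c['k1']*(s**2).sum(1,keepdims=True))
    return s*c['fx']+[c['cx'],c['cy']]
def rectinfo(n,cnt,z):
    P=onz(n,cnt.reshape(-1,2),z); r=cv2.minAreaRect((P*1000).astype(np.float32)); return r
def biggest(m,win=None):
    if win: 
        k=np.zeros_like(m); x0,y0,x1,y1=win; k[y0:y1,x0:x1]=m[y0:y1,x0:x1]; m=k
    cs,_=cv2.findContours(m,cv2.RETR_EXTERNAL,cv2.CHAIN_APPROX_NONE)
    return max(cs,key=cv2.contourArea)
def hsv(i): return cv2.cvtColor(i,cv2.COLOR_BGR2HSV)
def dark(i): return cv2.inRange(hsv(i),(85,8,30),(125,90,88))
def wood(i): return cv2.inRange(hsv(i),(8,60,60),(22,255,255))
def circ(n,cnt,z):
    P=onz(n,cnt.reshape(-1,2),z)*1000; c,r=cv2.minEnclosingCircle(P.astype(np.float32)); e=cv2.fitEllipse(P.astype(np.float32)); return np.round(c,1),round(r,1),np.round(e[0],1),np.round(e[1],1)
E
python3 - <<'E'
from h import *
t=cv2.imread("pics/top0.png"); s=cv2.imread("pics/side0.png")
print("eye",robot.get_calibration("top")['eye'])
for nm,w in(("block",(300,200,375,275)),("small",(250,212,298,260)),("card",(160,230,240,310))):
    c=biggest(wood(t),w); print(nm,cv2.boundingRect(c),rectinfo("top",c,.03 if nm=="block" else .004 if nm=="card" else .02))
c=biggest(wood(t),(405,255,485,330)); print("coaster",cv2.boundingRect(c))
P=onz("top",c.reshape(-1,2),.004)*1000
# left half pts only for coaster circle fit
uv=c.reshape(-1,2); sel=P[(uv[:,0]<440)]
def cf(P):
    A=np.c_[2*P,np.ones(len(P))]; x=np.linalg.lstsq(A,(P**2).sum(1),rcond=None)[0]; return x[:2],np.sqrt(x[2]+x[0]**2+x[1]**2)
hull=cv2.convexHull(c).reshape(-1,2); 
r=np.zeros(2)
ctr,rad=cf(sel)
for _ in range(5):
    k=abs(np.hypot(*(P-ctr).T)-rad)<1.5; ctr,rad=cf(P[k])
print(ctr,rad,k.sum(),len(k))
for nm,w,z in(("short",(318,208,362,250),.086),("tall",(432,265,480,310),.112)):
    c=biggest(dark(t),w); print(nm,cv2.boundingRect(c),circ("top",c,z))
d=np.load("pics/top0_d.npy"); print(d[230,340],d[288,455],d[240,400],d[270,200])
# tall jar base edges, z=.004
print("side base edge",onz("side",[(360.5,185.5),(382.5,190.5)],.004))
print("top base edge",onz("top",[(290+550/4,195+432/4),(290+560/4,195+325/4)],.004))
E
```

```text
eye [0.40186492 0.00663117 0.96702511]
block (312, 209, 54, 56) ((571.6875, -37.20850372314453), (99.49327850341797, 102.53182220458984), 86.724609375)
small (254, 218, 37, 37) ((570.8153076171875, 91.71865844726562), (66.43035888671875, 67.32527923583984), 84.90692138671875)
card (170, 240, 62, 61) ((503.128173828125, 231.5923614501953), (118.56036376953125, 119.08242797851562), 1.7685350179672241)
coaster (415, 263, 54, 56)
[ 473.4725494  -228.84742987] 39.69088046965703 30 223
short (326, 217, 29, 30) (array([570.7, -37. ]), 28.4, array([571.1, -36.7]), array([51.2, 54.8]))
tall (438, 272, 36, 32) (array([ 471.9, -238.3]), 31.0, array([ 471.6, -238.5]), array([53.8, 61.4]))
0.89965975 0.8620984 0.98705065 0.96650064
side base edge [[ 0.50019883 -0.22320275]
 [ 0.4479557  -0.21817948]]
top base edge [[ 0.44861173 -0.21375569]
 [ 0.50105732 -0.21926456]]
```

```bash
cat >> h.py <<'E'
from scipy.optimize import least_squares
def capfit(n,i,w,z,r=.0295,half=True,mask=dark):
    """fit fixed-radius circle to the far arc (away from camera) of cap top rim at height z"""
    c=biggest(mask(i),w); P=onz(n,c.reshape(-1,2),z); e=robot.get_calibration(n)['eye'][:2]
    ctr=P.mean(0)
    for _ in range(4):
        u=(ctr-e)/np.linalg.norm(ctr-e) 
        S=P[(P-ctr)@u>-0.003] if half else P
        ctr=least_squares(lambda q:np.hypot(*(S-q).T)-r,ctr,loss='soft_l1',f_scale=.001).x
    return ctr, np.std(np.hypot(*(S-ctr).T)-r), np.median(np.hypot(*(S-ctr).T))
E
python3 - <<'E'
from h import *
t=cv2.imread("pics/top0.png"); s=cv2.imread("pics/side0.png")
for nm,w,z in(("short",(318,208,362,250),.086),("tall",(432,265,480,310),.112)): print(nm,capfit("top",t,w,z))
for nm,w,z in(("short",(290,198,330,235),.086),("tall",(360,134,395,165),.112)): print(nm,"side",capfit("side",s,w,z))
m=wood(t); c=biggest(m,(405,255,485,330)); P=onz("top",c.reshape(-1,2),.004); uv=c.reshape(-1,2)
S=P[(uv[:,0]<432)|(uv[:,1]>312)|(uv[:,1]<266)]
print("coaster",least_squares(lambda q:np.hypot(*(S-q).T)-.055,S.mean(0),loss='soft_l1',f_scale=.001).x,len(S))
print(onz("top",[(443.1,291.1)],.004))
# block top-face corners by eye (crop c1)
k=[(104,58),(305,72),(290,270),(90,258)]
print("block",onz("top",[(290+a/4-.4,195+b/4-.4) for a,b in k],.03)*1000)
k=[(128,88),(262,93),(250,232),(122,227)]
print("well",(onz("top",[(290+a/4-.4,195+b/4-.4) for a,b in k],.03)*1000))
print("side block",onz("side",[(265+60/4,130+458/4),(265+252/4,130+500/4),(265+300/4,130+358/4)],.03)*1000)
E
```

```text
short (array([ 0.56796357, -0.03569624]), np.float64(0.0019998213715831424), np.float64(0.028752261694776533))
tall (array([ 0.47140041, -0.23877526]), np.float64(0.0015619700254320332), np.float64(0.029068986244032632))
short side (array([ 0.57242478, -0.03211847]), np.float64(0.001436389640913611), np.float64(0.0291582082091411))
tall side (array([ 0.47293854, -0.23650193]), np.float64(0.0012400866501983267), np.float64(0.029144064292468436))
coaster [ 0.47373355 -0.24618914] 137
[[ 0.47246621 -0.244641  ]]
block [[624.55531251   8.51293425]
 [619.93808326 -89.47830256]
 [522.63275302 -82.98898225]
 [526.19419965  12.96375904]]
well [[609.90142627  -3.48770112]
 [608.9835555  -68.64211724]
 [540.58702379 -63.59679217]
 [541.57221697  -2.0459705 ]]
side block [[622.09377984  13.69382823]
 [524.18440056  17.73701334]
 [520.63522741 -80.5046052 ]]
```

```bash
cat >> h.py <<'E'
def axes(s=None):
    s=s or robot.read_state(); return R.from_rotvec(s['orientation']).as_matrix()
def shift(goal,yaw_y=None):
    """goal = pinch (x,y,z); prints tool-axis units. yaw_y: wanted angle(deg, mod 180) of tool y in world"""
    s=robot.read_state(); M=axes(s); tcp=np.array(goal,float)-[0,0,0.0188]
    v=M.T@(tcp-s['tool_pos'])/.3; a=np.degrees(np.arctan2(M[1,1],M[0,1]))
    print("t",round(s['t'],2),"pinch",np.round((s['tool_pos']+[0,0,.0188])*1000,1),"yangle",round(a,2),"open",round(s['opening']*1000,1),"F",np.round(s['force'],1),"q1,6",np.round(s['q'][[0,5]],2),"tilt z",np.round(M[:,2],3))
    print("tx ty tz",np.round(v,4), "turn",None if yaw_y is None else round(-(((yaw_y-a)+90)%180-90)/180,4))
E
python3 - <<'E'
from h import *
print(np.round(axes(),3)); shift((.472,-.239,.20),90)
E
```

```text
[[-0.907  0.42  -0.001]
 [ 0.42   0.907 -0.001]
 [ 0.    -0.002 -1.   ]]
t 0.1 pinch [251.9 544.  236.5] yangle 65.15 open 92.8 F [0.3 0.5 0.1] q1,6 [ 1.05 -0.09] tilt z [-0.001 -0.001 -1.   ]
tx ty tz [-1.7627 -2.0598  0.1248] turn -0.1381
```

```bash
python3 - <<'E'
from h import *
d=np.load("pics/top0_d.npy"); v,u=np.mgrid[0:480,0:640]; e,r=rays("top",np.c_[u.ravel(),v.ravel()])
P=e+r*d.ravel()[:,None]; ok=(d.ravel()>0)
for z0 in (.1,.15,.2):
  for y0 in np.arange(-.35,.4,.05):
    k=ok&(P[:,2]>z0)&(P[:,1]>y0)&(P[:,1]<y0+.05)&(P[:,0]>.3)
    k2=P[k]
    print(z0,round(y0,2),k.sum(),np.round(k2[:,0].min(),3) if len(k2) else None,np.round(k2[:,2].max(),3) if len(k2) else None)
E
```

```text
0.1 -0.35 29 0.746 0.103
0.1 -0.3 436 0.445 0.114
0.1 -0.25 852 0.443 0.115
0.1 -0.2 150 0.826 0.103
0.1 -0.15 157 0.825 0.103
0.1 -0.1 30 0.832 0.103
0.1 -0.05 929 0.814 0.109
0.1 -0.0 1019 0.814 0.109
0.1 0.05 1054 0.814 0.109
0.1 0.1 1107 0.712 0.144
0.1 0.15 175 0.711 0.148
0.1 0.2 1797 0.8 0.174
0.1 0.25 2555 0.803 0.183
0.1 0.3 2223 0.802 0.182
0.1 0.35 2736 0.802 0.183
0.15 -0.35 0 None None
0.15 -0.3 0 None None
0.15 -0.25 0 None None
0.15 -0.2 0 None None
0.15 -0.15 0 None None
0.15 -0.1 0 None None
0.15 -0.05 0 None None
0.15 -0.0 0 None None
0.15 0.05 0 None None
0.15 0.1 0 None None
0.15 0.15 0 None None
0.15 0.2 852 0.805 0.174
0.15 0.25 2213 0.803 0.183
0.15 0.3 1907 0.803 0.182
0.15 0.35 2383 0.804 0.183
0.2 -0.35 0 None None
0.2 -0.3 0 None None
0.2 -0.25 0 None None
0.2 -0.2 0 None None
0.2 -0.15 0 None None
0.2 -0.1 0 None None
0.2 -0.05 0 None None
0.2 -0.0 0 None None
0.2 0.05 0 None None
0.2 0.1 0 None None
0.2 0.15 0 None None
0.2 0.2 0 None None
0.2 0.25 0 None None
0.2 0.3 0 None None
0.2 0.35 0 None None
```

{"name": "drive_tool", "arguments": {"steps": [{"tx": -0.8, "ty": -0.93, "tz": 0.05, "turn": 0.362, "jaw": 1}, {"tx": -0.8, "ty": -0.93, "tz": 0.05, "turn": 0.362, "jaw": 1}, {"tx": -0.8, "ty": -0.93, "tz": 0.05, "turn": 0.362, "jaw": 1}, {"tx": -0.8, "ty": -0.93, "tz": 0.05, "turn": 0.362, "jaw": 1}, {"tx": -0.8, "ty": -0.93, "tz": 0.05, "turn": 0.362, "jaw": 1}, {"tx": -0.8, "ty": -0.93, "tz": 0.05, "turn": 0.362, "jaw": 1}, {"tx": -0.8, "ty": -0.93, "tz": 0.05, "turn": 0.362, "jaw": 1}, {"tx": -0.8, "ty": -0.93, "tz": 0.05, "turn": 0.362, "jaw": 1}, {"tx": -0.8, "ty": -0.93, "tz": 0.05, "turn": 0.362, "jaw": 1}, {"tx": -0.8, "ty": -0.93, "tz": 0.05, "turn": 0.362, "jaw": 1}]}}

```text
t: 1.1
tool_pos: [0.3526, 0.1905, 0.2035]
orientation: [-2.221, -2.222, -0.0]
force: [-0.4, 0.4, -0.3]
opening: 0.0931
```

```bash
python3 - <<'E'
from h import *
print(np.round(axes(),3)); shift((.472,-.239,.20),0)
E
```

```text
[[-0.  1. -0.]
 [ 1.  0.  0.]
 [ 0. -0. -1.]]
t 1.1 pinch [352.6 190.5 222.3] yangle 0.03 open 93.1 F [-0.4  0.4 -0.3] q1,6 [0.37 0.37] tilt z [-0.  0. -1.]
tx ty tz [-1.4317  0.3974  0.0737] turn 0.0001
```

{"name": "drive_tool", "arguments": {"steps": [{"tx": -1, "ty": 0.397, "tz": 0, "turn": 0, "jaw": 1}, {"tx": -1, "ty": 0.397, "tz": 0, "turn": 0, "jaw": 1}, {"tx": -1, "ty": 0.397, "tz": 0, "turn": 0, "jaw": 1}, {"tx": -1, "ty": 0.397, "tz": 0, "turn": 0, "jaw": 1}, {"tx": -1, "ty": 0.397, "tz": 0, "turn": 0, "jaw": 1}, {"tx": -1, "ty": 0.397, "tz": 0, "turn": 0, "jaw": 1}, {"tx": -1, "ty": 0.397, "tz": 0, "turn": 0, "jaw": 1}, {"tx": -1, "ty": 0.397, "tz": 0, "turn": 0, "jaw": 1}]}}

```text
t: 1.9
tool_pos: [0.4727, -0.1108, 0.2031]
orientation: [-2.221, -2.221, 0.001]
force: [-0.3, 0.5, 0.1]
opening: 0.0932
```

```bash
python3 - <<'E'
from h import *
shift((.472,-.240,.101),0)
E
```

```text
t 1.9 pinch [ 472.7 -110.8  221.9] yangle 0.01 open 93.2 F [-0.3  0.5  0.1] q1,6 [-0.34 -0.34] tilt z [-0.001  0.    -1.   ]
tx ty tz [-0.4307 -0.0021  0.4029] turn 0.0
```

{"name": "drive_tool", "arguments": {"steps": [{"tx": -0.43, "ty": 0, "tz": 0, "jaw": 1}, {"tx": -0.43, "ty": 0, "tz": 0, "jaw": 1}, {"tx": -0.43, "ty": 0, "tz": 0, "jaw": 1}, {"tx": -0.43, "ty": 0, "tz": 0.1, "jaw": 1}, {"tx": -0.43, "ty": 0, "tz": 0.2, "jaw": 1}, {"tx": -0.43, "ty": 0, "tz": 0.3, "jaw": 1}, {"tx": -0.43, "ty": 0, "tz": 0.36, "jaw": 1}, {"tx": -0.43, "ty": 0, "tz": 0.403, "jaw": 1}, {"tx": -0.43, "ty": 0, "tz": 0.403, "jaw": 1}, {"tx": -0.43, "ty": 0, "tz": 0.403, "jaw": 1}]}}

```text
schema error: expected keys jaw, tx, ty, tz, turn
```

```bash
python3 - <<'E'
from h import *
shift((.472,-.240,.101),0)
for n in("side",):
    p,d=robot.read_camera(n); cv2.imwrite(f"pics/{n}1.png",p)
E
```

```text
t 1.9 pinch [ 472.7 -110.8  221.9] yangle 0.01 open 93.2 F [-0.3  0.5  0.1] q1,6 [-0.34 -0.34] tilt z [-0.001  0.    -1.   ]
tx ty tz [-0.4307 -0.0021  0.4029] turn 0.0
```

View pics/side1.png

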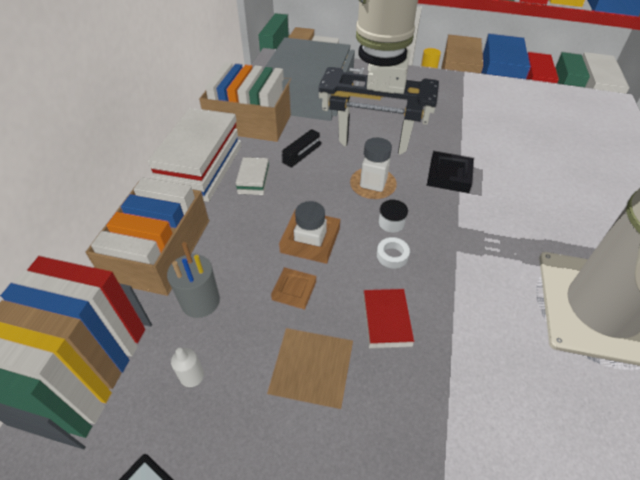

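The call was refused because the turn key was missing. The picture shows the gripper open at (378,95), still short of the tall jar at (376,165).

{"name": "drive_tool", "arguments": {"steps": [{"tx": -0.43, "ty": 0, "tz": 0, "turn": 0, "jaw": 1}, {"tx": -0.43, "ty": 0, "tz": 0, "turn": 0, "jaw": 1}, {"tx": -0.43, "ty": 0, "tz": 0, "turn": 0, "jaw": 1}, {"tx": -0.43, "ty": 0, "tz": 0.1, "turn": 0, "jaw": 1}, {"tx": -0.43, "ty": 0, "tz": 0.2, "turn": 0, "jaw": 1}, {"tx": -0.43, "ty": 0, "tz": 0.3, "turn": 0, "jaw": 1}, {"tx": -0.43, "ty": 0, "tz": 0.36, "turn": 0, "jaw": 1}, {"tx": -0.43, "ty": 0, "tz": 0.403, "turn": 0, "jaw": 1}, {"tx": -0.43, "ty": 0, "tz": 0.403, "turn": 0, "jaw": 1}, {"tx": -0.43, "ty": 0, "tz": 0.403, "turn": 0, "jaw": 1}]}}

```text
t: 2.95
tool_pos: [0.4724, -0.2378, 0.0835]
orientation: [2.219, 2.223, 0.0]
force: [0.5, 0.3, 1.2]
opening: 0.0931
```

```bash
python3 - <<'E'
from h import *
shift((.472,-.240,.101),0)
for n in("side","top"):
    p,d=robot.read_camera(n); cv2.imwrite(f"pics/{n}2.png",p)
s=cv2.imread("pics/side2.png")[70:220,290:490];t=cv2.imread("pics/top2.png")[210:360,360:560]
cv2.imwrite("pics/m2.png",cv2.resize(np.hstack([s,t]),None,fx=2,fy=2,interpolation=cv2.INTER_CUBIC))
E
```

```text
t 2.95 pinch [ 472.4 -237.8  102.3] yangle 0.08 open 93.1 F [0.5 0.3 1.2] q1,6 [-0.56 -0.57] tilt z [ 0.001 -0.    -1.   ]
tx ty tz [-0.0072 -0.0013  0.0042] turn 0.0005
```

View pics/m2.png

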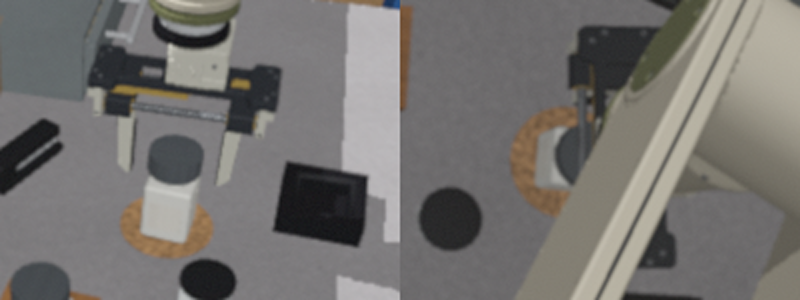

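The fingers straddle the cap: left panel fingers at (125,145) and (230,155), cap at (175,158). Closing.

{"name": "drive_tool", "arguments": {"steps": [{"tx": -0.007, "ty": 0, "tz": 0.004, "turn": 0, "jaw": 0}, {"tx": -0.007, "ty": 0, "tz": 0.004, "turn": 0, "jaw": 0}, {"tx": -0.007, "ty": 0, "tz": 0.004, "turn": 0, "jaw": 0}, {"tx": -0.007, "ty": 0, "tz": 0.004, "turn": 0, "jaw": 0}, {"tx": -0.007, "ty": 0, "tz": 0.004, "turn": 0, "jaw": 0}, {"tx": -0.007, "ty": 0, "tz": 0.004, "turn": 0, "jaw": 0}], "force": 40}}

```text
t: 3.65
tool_pos: [0.4718, -0.2408, 0.0816]
orientation: [2.222, 2.221, 0.0]
force: [1.4, 0.5, 0.3]
opening: 0.0587
```

```bash
python3 - <<'E'
from h import *
shift((.472,-.240,.230),0)
E
```

```text
t 3.65 pinch [ 471.8 -240.8  100.4] yangle -0.01 open 58.7 F [1.4 0.5 0.3] q1,6 [-0.57 -0.57] tilt z [ 0. -0. -1.]
tx ty tz [ 0.0025  0.0009 -0.432 ] turn -0.0001
```

{"name": "drive_tool", "arguments": {"steps": [{"tx": 0, "ty": 0, "tz": -0.03, "turn": 0, "jaw": 0}, {"tx": 0, "ty": 0, "tz": -0.08, "turn": 0, "jaw": 0}, {"tx": 0, "ty": 0, "tz": -0.16, "turn": 0, "jaw": 0}, {"tx": 0, "ty": 0, "tz": -0.26, "turn": 0, "jaw": 0}, {"tx": 0, "ty": 0, "tz": -0.36, "turn": 0, "jaw": 0}, {"tx": 0, "ty": 0, "tz": -0.43, "turn": 0, "jaw": 0}, {"tx": 0.05, "ty": 0, "tz": -0.43, "turn": 0, "jaw": 0}, {"tx": 0.15, "ty": 0, "tz": -0.43, "turn": 0, "jaw": 0}, {"tx": 0.25, "ty": 0, "tz": -0.43, "turn": 0, "jaw": 0}, {"tx": 0.35, "ty": 0, "tz": -0.43, "turn": 0, "jaw": 0}, {"tx": 0.45, "ty": 0, "tz": -0.43, "turn": 0, "jaw": 0}, {"tx": 0.5, "ty": 0, "tz": -0.43, "turn": 0, "jaw": 0}]}}

```text
t: 4.85
tool_pos: [0.4707, -0.0877, 0.2096]
orientation: [-2.218, -2.222, 0.0]
force: [0.4, -0.2, -3.6]
opening: 0.059
```

```bash
python3 - <<'E'
from h import *
shift((.503,.232,.230),0)
for n in("side",):
    p,d=robot.read_camera(n); cv2.imwrite(f"pics/{n}3.png",p)
E
```

```text
t 4.85 pinch [470.7 -87.7 228.4] yangle 0.09 open 59.0 F [ 0.4 -0.2 -3.6] q1,6 [-0.29 -0.29] tilt z [-0.002  0.001 -1.   ]
tx ty tz [ 1.0655  0.1091 -0.0041] turn 0.0005
```

View pics/side3.png

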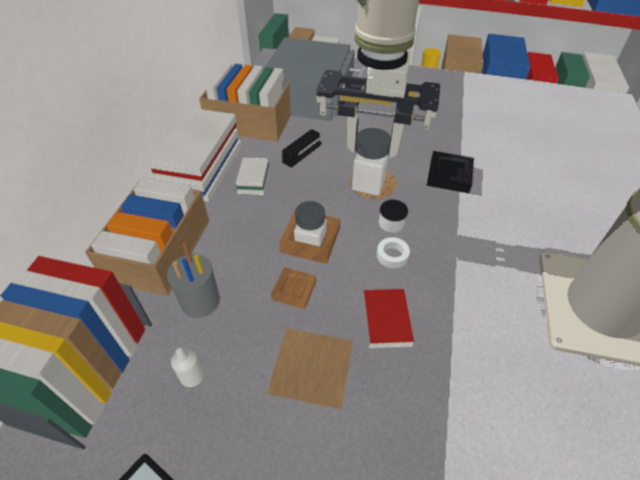

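The tall jar hangs upright in the jaws at (372,165), and the weight reads about 3.6 N. Next I carry it over the card.

{"name": "drive_tool", "arguments": {"steps": [{"tx": 0.1, "ty": 0.01, "tz": 0, "turn": 0, "jaw": 0}, {"tx": 0.22, "ty": 0.022, "tz": 0, "turn": 0, "jaw": 0}, {"tx": 0.36, "ty": 0.036, "tz": 0, "turn": 0, "jaw": 0}, {"tx": 0.5, "ty": 0.05, "tz": 0, "turn": 0, "jaw": 0}, {"tx": 0.64, "ty": 0.064, "tz": 0, "turn": 0, "jaw": 0}, {"tx": 0.78, "ty": 0.08, "tz": 0, "turn": 0, "jaw": 0}, {"tx": 0.9, "ty": 0.095, "tz": 0, "turn": 0, "jaw": 0}, {"tx": 1.0, "ty": 0.11, "tz": 0, "turn": 0, "jaw": 0}]}}

```text
t: 5.7
tool_pos: [0.5043, 0.2111, 0.2099]
orientation: [-2.22, -2.222, 0.001]
force: [0.7, 0.2, -3.6]
opening: 0.0588
```

```bash
python3 - <<'E'
from h import *
shift((.503,.232,.102),0)
E
```

```text
t 5.7 pinch [504.3 211.1 228.7] yangle 0.04 open 58.8 F [ 0.7  0.2 -3.6] q1,6 [0.3 0.3] tilt z [-0.001 -0.    -1.   ]
tx ty tz [ 0.0699 -0.0041  0.4222] turn 0.0002
```

{"name": "drive_tool", "arguments": {"steps": [{"tx": 0.07, "ty": -0.004, "tz": 0.05, "turn": 0, "jaw": 0}, {"tx": 0.07, "ty": -0.004, "tz": 0.15, "turn": 0, "jaw": 0}, {"tx": 0.07, "ty": -0.004, "tz": 0.25, "turn": 0, "jaw": 0}, {"tx": 0.07, "ty": -0.004, "tz": 0.34, "turn": 0, "jaw": 0}, {"tx": 0.07, "ty": -0.004, "tz": 0.39, "turn": 0, "jaw": 0}, {"tx": 0.07, "ty": -0.004, "tz": 0.41, "turn": 0, "jaw": 0}, {"tx": 0.07, "ty": -0.004, "tz": 0.422, "turn": 0, "jaw": 0}, {"tx": 0.07, "ty": -0.004, "tz": 0.425, "turn": 0, "jaw": 0}, {"tx": 0.07, "ty": -0.004, "tz": 0.425, "turn": 0, "jaw": 0}]}}

```text
t: 6.6
tool_pos: [0.5045, 0.2305, 0.0844]
orientation: [2.221, 2.22, 0.003]
force: [-1.2, 0.3, -3.1]
opening: 0.0586
```

```bash
python3 - <<'E'
from h import *
shift((.503,.232,.101),0)
E
```

```text
t 6.6 pinch [504.5 230.5 103.2] yangle -0.02 open 58.6 F [-1.2  0.3 -3.1] q1,6 [0.34 0.34] tilt z [ 0.002  0.001 -1.   ]
tx ty tz [ 0.005  -0.0052  0.0072] turn -0.0001
```

{"name": "drive_tool", "arguments": {"steps": [{"tx": 0, "ty": 0, "tz": 0.003, "turn": 0, "jaw": 0}, {"tx": 0, "ty": 0, "tz": 0.003, "turn": 0, "jaw": 0}, {"tx": 0, "ty": 0, "tz": 0.003, "turn": 0, "jaw": 0}]}}

```text
t: 6.9
tool_pos: [0.5038, 0.2303, 0.0826]
orientation: [2.221, 2.221, 0.001]
force: [-0.3, -0.3, -3.1]
opening: 0.0589
```

```bash
python3 - <<'E'
from h import *
shift((.503,.232,.101),0)
E
```

```text
t 6.9 pinch [503.8 230.3 101.4] yangle -0.01 open 58.9 F [-0.3 -0.3 -3.1] q1,6 [0.34 0.34] tilt z [ 0.001  0.    -1.   ]
tx ty tz [ 0.0055 -0.0027  0.0012] turn -0.0001
```

{"name": "drive_tool", "arguments": {"steps": [{"tx": 0, "ty": 0, "tz": 0.004, "turn": 0, "jaw": 0}, {"tx": 0, "ty": 0, "tz": 0.004, "turn": 0, "jaw": 0}, {"tx": 0, "ty": 0, "tz": 0.004, "turn": 0, "jaw": 0}]}}

```text
t: 7.2
tool_pos: [0.5041, 0.2303, 0.0816]
orientation: [2.221, 2.221, 0.001]
force: [-0.3, -0.9, 2.5]
opening: 0.0586
```

```bash
python3 - <<'E'
from h import *
shift((.503,.232,.101),0)
E
```

```text
t 7.2 pinch [504.1 230.3 100.4] yangle -0.02 open 58.6 F [-0.3 -0.9  2.5] q1,6 [0.34 0.34] tilt z [ 0.001  0.    -1.   ]
tx ty tz [ 0.0056 -0.0035 -0.0021] turn -0.0001
```

Touchdown. I release, rise and go toward the short jar.

{"name": "drive_tool", "arguments": {"steps": [{"tx": 0, "ty": 0, "tz": 0, "turn": 0, "jaw": 1}, {"tx": 0, "ty": 0, "tz": 0, "turn": 0, "jaw": 1}, {"tx": 0, "ty": 0, "tz": 0, "turn": 0, "jaw": 1}, {"tx": 0, "ty": 0, "tz": 0, "turn": 0, "jaw": 1}, {"tx": 0, "ty": 0, "tz": -0.1, "turn": 0, "jaw": 1}, {"tx": 0, "ty": 0, "tz": -0.25, "turn": 0, "jaw": 1}, {"tx": -0.15, "ty": 0.05, "tz": -0.33, "turn": 0, "jaw": 1}, {"tx": -0.3, "ty": 0.1, "tz": -0.33, "turn": 0, "jaw": 1}, {"tx": -0.45, "ty": 0.15, "tz": -0.33, "turn": 0, "jaw": 1}, {"tx": -0.6, "ty": 0.2, "tz": -0.33, "turn": 0, "jaw": 1}, {"tx": -0.75, "ty": 0.22, "tz": -0.33, "turn": 0, "jaw": 1}, {"tx": -0.8, "ty": 0.225, "tz": -0.33, "turn": 0, "jaw": 1}]}}

```text
t: 8.4
tool_pos: [0.5713, -0.0138, 0.1799]
orientation: [2.225, 2.217, -0.001]
force: [0.4, 0.8, 0.7]
opening: 0.0928
```

```bash
python3 - <<'E'
from h import *
shift((.572,-.0355,.0745),0)
p,d=robot.read_camera("side"); cv2.imwrite("pics/side4.png",p)
E
```

```text
t 8.4 pinch [571.3 -13.8 198.7] yangle -0.2 open 92.8 F [0.4 0.8 0.7] q1,6 [-0.11 -0.11] tilt z [ 0.    -0.001 -1.   ]
tx ty tz [-0.0719  0.0024  0.414 ] turn -0.0011
```

View pics/side4.png

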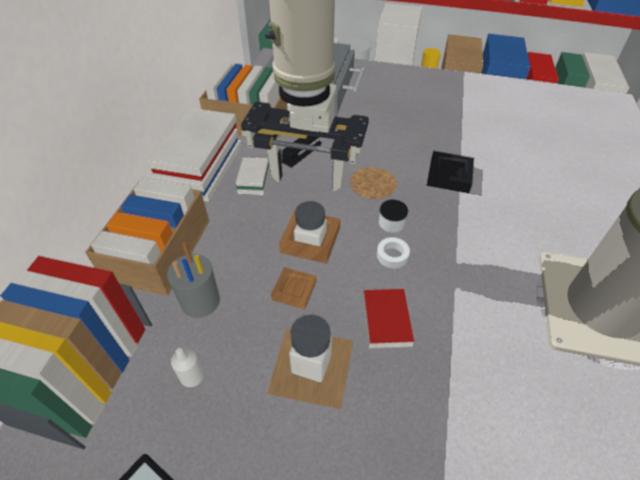

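The tall jar stands on the card at (311,350), and the coaster at (373,183) is empty. Now down over the short jar.

{"name": "drive_tool", "arguments": {"steps": [{"tx": -0.075, "ty": 0.002, "tz": 0.0, "turn": 0, "jaw": 1}, {"tx": -0.08, "ty": 0.002, "tz": 0.1, "turn": 0, "jaw": 1}, {"tx": -0.08, "ty": 0.002, "tz": 0.2, "turn": 0, "jaw": 1}, {"tx": -0.08, "ty": 0.002, "tz": 0.3, "turn": 0, "jaw": 1}, {"tx": -0.08, "ty": 0.002, "tz": 0.37, "turn": 0, "jaw": 1}, {"tx": -0.08, "ty": 0.002, "tz": 0.41, "turn": 0, "jaw": 1}, {"tx": -0.08, "ty": 0.002, "tz": 0.41, "turn": 0, "jaw": 1}, {"tx": -0.08, "ty": 0.002, "tz": 0.41, "turn": 0, "jaw": 1}]}}

```text
t: 9.25
tool_pos: [0.5721, -0.0333, 0.0578]
orientation: [2.221, 2.221, 0.001]
force: [0.3, 0.1, 0.3]
opening: 0.0928
```

```bash
python3 - <<'E'
from h import *
shift((.572,-.0355,.0745),0)
s=cv2.imread("pics/side4.png"); t=cv2.imread("pics/top0.png")
c=biggest(wood(s),(345,160,402,202)); P=onz("side",c.reshape(-1,2),.004); e=circ("side",c,.002); print("coaster side",e)
c=biggest(wood(t),(405,255,485,330))
E
```

```text
t 9.25 pinch [572.1 -33.3  76.6] yangle 0.01 open 92.8 F [0.3 0.1 0.3] q1,6 [-0.15 -0.15] tilt z [ 0.001  0.    -1.   ]
tx ty tz [-0.0073 -0.0005  0.0071] turn 0.0001
coaster side (array([ 474.7, -243.9]), 56.2, array([ 474.3, -244.1]), array([107.9, 110. ]))
```

{"name": "drive_tool", "arguments": {"steps": [{"tx": -0.007, "ty": 0, "tz": 0.006, "turn": 0, "jaw": 0}, {"tx": -0.007, "ty": 0, "tz": 0.006, "turn": 0, "jaw": 0}, {"tx": -0.007, "ty": 0, "tz": 0.006, "turn": 0, "jaw": 0}, {"tx": -0.007, "ty": 0, "tz": 0.006, "turn": 0, "jaw": 0}, {"tx": -0.007, "ty": 0, "tz": 0.006, "turn": 0, "jaw": 0}, {"tx": -0.007, "ty": 0, "tz": 0.006, "turn": 0, "jaw": 0}], "force": 30}}

```text
t: 9.85
tool_pos: [0.572, -0.0359, 0.0555]
orientation: [2.221, 2.221, 0.001]
force: [-0.3, -0.1, 1.7]
opening: 0.0585
```

```bash
python3 - <<'E'
from h import *
shift((.572,-.0355,.16),0)
E
```

```text
t 9.85 pinch [572.  -35.9  74.3] yangle -0.02 open 58.5 F [-0.3 -0.1  1.7] q1,6 [-0.15 -0.15] tilt z [ 0.001 -0.    -1.   ]
tx ty tz [ 1.400e-03  1.000e-04 -2.855e-01] turn -0.0001
```

{"name": "drive_tool", "arguments": {"steps": [{"tx": 0, "ty": 0, "tz": -0.04, "turn": 0, "jaw": 0}, {"tx": 0, "ty": 0, "tz": -0.1, "turn": 0, "jaw": 0}, {"tx": 0, "ty": 0, "tz": -0.2, "turn": 0, "jaw": 0}, {"tx": 0, "ty": 0, "tz": -0.3, "turn": 0, "jaw": 0}, {"tx": -0.07, "ty": -0.03, "tz": -0.35, "turn": 0, "jaw": 0}, {"tx": -0.18, "ty": -0.08, "tz": -0.35, "turn": 0, "jaw": 0}, {"tx": -0.31, "ty": -0.14, "tz": -0.35, "turn": 0, "jaw": 0}, {"tx": -0.44, "ty": -0.2, "tz": -0.35, "turn": 0, "jaw": 0}, {"tx": -0.57, "ty": -0.26, "tz": -0.35, "turn": 0, "jaw": 0}, {"tx": -0.66, "ty": -0.31, "tz": -0.35, "turn": 0, "jaw": 0}, {"tx": -0.695, "ty": -0.327, "tz": -0.35, "turn": 0, "jaw": 0}, {"tx": -0.695, "ty": -0.327, "tz": -0.35, "turn": 0, "jaw": 0}]}}

```text
t: 11.05
tool_pos: [0.4727, -0.2453, 0.1604]
orientation: [-2.224, -2.218, 0.0]
force: [0.5, 0.8, -3.1]
opening: 0.0585
```

```bash
python3 - <<'E'
from h import *
shift((.474,-.2445,.0705),0)
p,d=robot.read_camera("side"); cv2.imwrite("pics/side5.png",p)
p,d=robot.read_camera("top"); cv2.imwrite("pics/top5.png",p)
E
```

```text
t 11.05 pinch [ 472.7 -245.3  179.2] yangle -0.16 open 58.5 F [ 0.5  0.8 -3.1] q1,6 [-0.57 -0.57] tilt z [-0.  0. -1.]
tx ty tz [0.0028 0.0044 0.3624] turn -0.0009
```

View pics/side5.png

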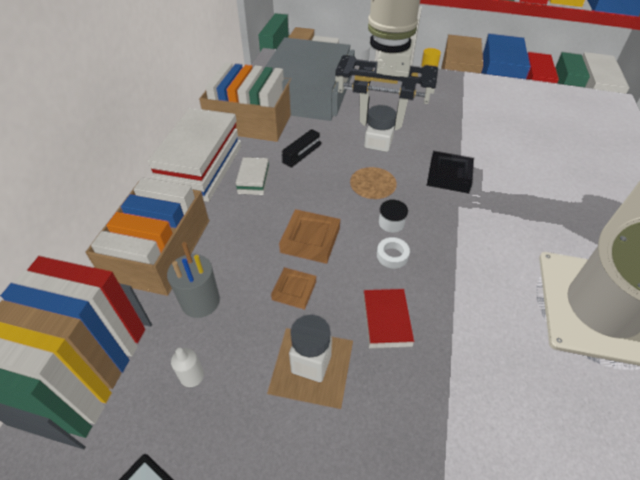

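View pics/top5.png

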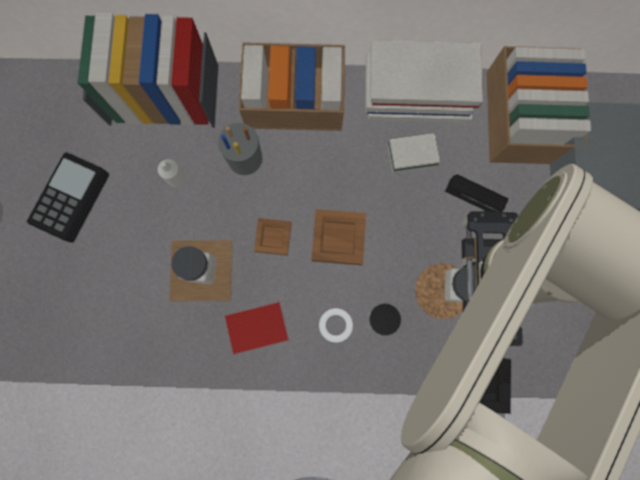

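The short jar is held and out of the block. The empty well shows at top (339,237), and the tall jar is on the card at (200,268). I lower the short jar onto the coaster.

{"name": "drive_tool", "arguments": {"steps": [{"tx": 0.0, "ty": 0.004, "tz": 0.06, "turn": 0, "jaw": 0}, {"tx": 0.0, "ty": 0.004, "tz": 0.16, "turn": 0, "jaw": 0}, {"tx": 0.0, "ty": 0.004, "tz": 0.25, "turn": 0, "jaw": 0}, {"tx": 0.0, "ty": 0.004, "tz": 0.31, "turn": 0, "jaw": 0}, {"tx": 0.0, "ty": 0.004, "tz": 0.34, "turn": 0, "jaw": 0}, {"tx": 0.0, "ty": 0.004, "tz": 0.357, "turn": 0, "jaw": 0}, {"tx": 0.0, "ty": 0.004, "tz": 0.361, "turn": 0, "jaw": 0}, {"tx": 0.0, "ty": 0.004, "tz": 0.361, "turn": 0, "jaw": 0}, {"tx": 0.0, "ty": 0.004, "tz": 0.361, "turn": 0, "jaw": 0}]}}

```text
t: 12.05
tool_pos: [0.4755, -0.2447, 0.053]
orientation: [2.22, 2.22, 0.001]
force: [0.6, 0.1, -2.5]
opening: 0.0584
```

```bash
python3 - <<'E'
from h import *
shift((.474,-.2445,.0705),0)
E
```

```text
t 12.05 pinch [ 475.5 -244.7   71.8] yangle -0.01 open 58.4 F [ 0.6  0.1 -2.5] q1,6 [-0.57 -0.57] tilt z [ 0.002 -0.001 -1.   ]
tx ty tz [ 0.0008 -0.005   0.0044] turn -0.0001
```

{"name": "drive_tool", "arguments": {"steps": [{"tx": 0, "ty": 0, "tz": 0.004, "turn": 0, "jaw": 0}, {"tx": 0, "ty": 0, "tz": 0.004, "turn": 0, "jaw": 0}, {"tx": 0, "ty": 0, "tz": 0.006, "turn": 0, "jaw": 0}, {"tx": 0, "ty": 0, "tz": 0.006, "turn": 0, "jaw": 0}]}}

```text
t: 12.45
tool_pos: [0.4754, -0.2449, 0.0515]
orientation: [2.221, 2.22, 0.001]
force: [-0.7, 2.0, 7.3]
opening: 0.0588
```

```bash
python3 - <<'E'
from h import *
shift((.474,-.2445,.0705),0)
E
```

```text
t 12.45 pinch [ 475.4 -244.9   70.3] yangle -0.02 open 58.8 F [-0.7  2.   7.3] q1,6 [-0.57 -0.57] tilt z [ 0.002 -0.001 -1.   ]
tx ty tz [ 0.0013 -0.0048 -0.0007] turn -0.0001
```

{"name": "drive_tool", "arguments": {"steps": [{"tx": 0, "ty": 0, "tz": 0, "turn": 0, "jaw": 1}, {"tx": 0, "ty": 0, "tz": 0, "turn": 0, "jaw": 1}, {"tx": 0, "ty": 0, "tz": 0, "turn": 0, "jaw": 1}, {"tx": 0, "ty": 0, "tz": 0, "turn": 0, "jaw": 1}, {"tx": 0, "ty": 0, "tz": -0.1, "turn": 0, "jaw": 1}, {"tx": 0, "ty": 0, "tz": -0.25, "turn": 0, "jaw": 1}, {"tx": 0, "ty": 0, "tz": -0.4, "turn": 0, "jaw": 1}, {"tx": 0.15, "ty": 0, "tz": -0.45, "turn": 0, "jaw": 1}, {"tx": 0.3, "ty": 0, "tz": -0.45, "turn": 0, "jaw": 1}, {"tx": 0.45, "ty": 0, "tz": -0.45, "turn": 0, "jaw": 1}, {"tx": 0.6, "ty": 0, "tz": -0.45, "turn": 0, "jaw": 1}, {"tx": 0.6, "ty": 0, "tz": -0.45, "turn": 0, "jaw": 1}]}}

```text
t: 13.65
tool_pos: [0.4745, -0.0597, 0.1851]
orientation: [-2.215, -2.226, -0.002]
force: [0.5, -0.6, -0.3]
opening: 0.0932
```

```bash
python3 - <<'E'
from h import *
shift((.504,.2303,.101),0)
p,d=robot.read_camera("side"); cv2.imwrite("pics/side6.png",p)
p,d=robot.read_camera("top"); cv2.imwrite("pics/top6.png",p)
a=cv2.resize(p[200:320,150:390],None,fx=3.3,fy=3.3,interpolation=cv2.INTER_CUBIC); cv2.imwrite("pics/m6t.png",a)
s=cv2.imread("pics/side6.png")
a=cv2.resize(s[195:415,260:400],None,fx=2.7,fy=2.7,interpolation=cv2.INTER_CUBIC);b=cv2.resize(s[100:220,320:440],(594,594),interpolation=cv2.INTER_CUBIC)[:, :400]
cv2.imwrite("pics/m6s.png",np.hstack([a,b])); print(a.shape)
E
```

```text
t 13.65 pinch [474.5 -59.7 203.9] yangle 0.27 open 93.2 F [ 0.5 -0.6 -0.3] q1,6 [-0.23 -0.24] tilt z [ 0.     0.002 -1.   ]
tx ty tz [0.9657 0.1027 0.3446] turn 0.0015
(594, 378, 3)
```

View pics/m6t.png

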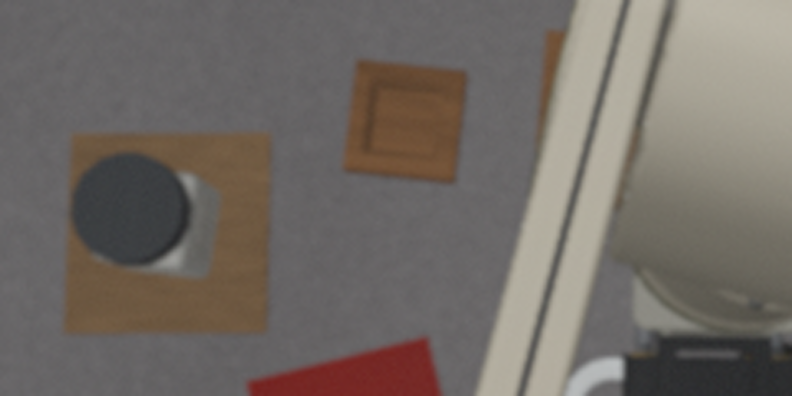

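View pics/m6s.png

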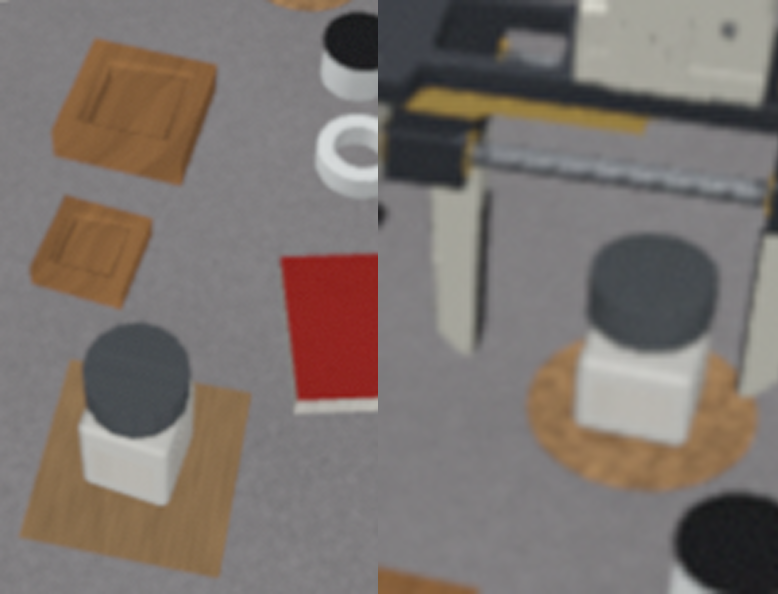

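The short jar sits on the coaster (right panel, base about (635,420), cork about (640,410)). The tall jar on the card shows base edges usable for yaw.

```bash
python3 - <<'E'
from h import *
def yw(a): d=a[1]-a[0]; return np.round(a*1000,1).tolist(), round((np.degrees(np.arctan2(d[1],d[0]))+45)%90-45,1), round(np.hypot(*d)*1000,1)
print("jar side",yw(onz("side",[(260+86/2.7,195+480/2.7),(260+168/2.7,195+503/2.7)],.004)))
print("jar side R",yw(onz("side",[(260+168/2.7,195+503/2.7),(260+190/2.7,195+445/2.7)],.004)))
print("jar top",yw(onz("top",[(150+219/3.3,200+190/3.3),(150+210/3.3,200+277/3.3)],.004)))
t=cv2.imread("pics/top6.png"); s=cv2.imread("pics/side6.png")
for n,i in(("top",cv2.imread("pics/top5.png")),("side",cv2.imread("pics/side5.png"))):
    w=(300,200,375,275) if n=="top" else (278,208,342,263)
    c=biggest(wood(i),w); 
    x,y,ww,hh=cv2.boundingRect(c); cv2.imwrite(f"pics/b_{n}.png",cv2.resize(i[y-6:y+hh+6,x-6:x+ww+6],None,fx=8,fy=8,interpolation=cv2.INTER_CUBIC)); print(n,x,y,ww,hh)
print(capfit("top",t,(165,235,212,285),.112),capfit("side",s,(285,310,335,360),.112))
E
```

```text
jar side ([[531.7, 253.1], [480.0, 255.8]], np.float64(-3.0), np.float64(51.8))
jar side R ([[480.0, 255.8], [475.2, 216.2]], np.float64(-6.9), np.float64(39.8))
jar top ([[528.2, 201.8], [476.2, 204.4]], np.float64(-2.8), np.float64(52.1))
top 312 209 54 56
side 279 209 61 54
(array([0.50285903, 0.22599824]), np.float64(0.0014353738346708385), np.float64(0.029155565909644063)) (array([0.5042986 , 0.23301847]), np.float64(0.001095538217440797), np.float64(0.029029797166993745))
```

View pics/b_top.png

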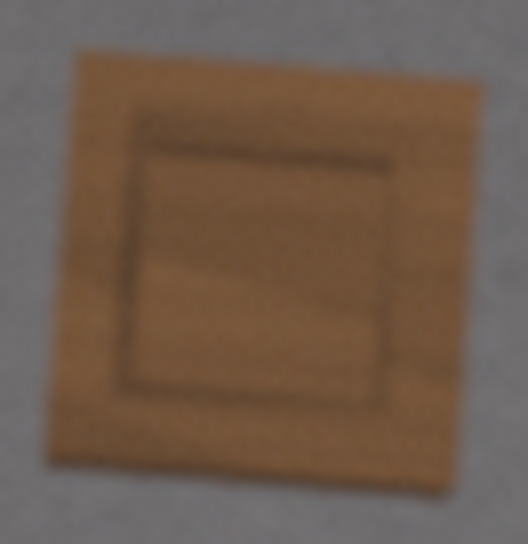

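View pics/b_side.png

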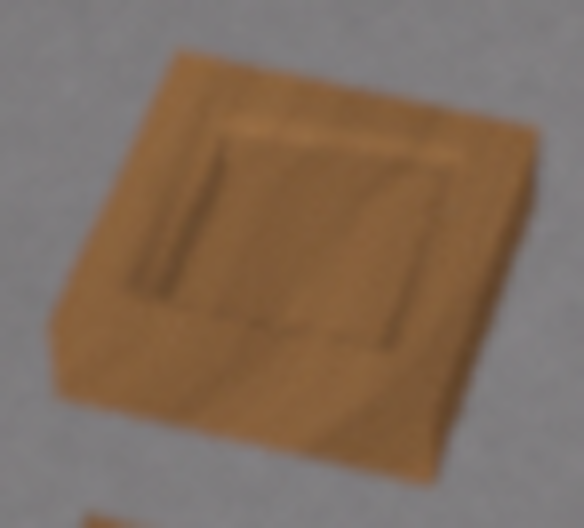

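```bash
python3 - <<'E'
from h import *
def pr(n,k,o,z):
    P=onz(n,[(o[0]+a/8-.44,o[1]+b/8-.44) for a,b in k],z)*1000
    print(n,np.round(P,1).tolist(),"c",np.round(P.mean(0),1),"ctrs diag",np.round((P[0]+P[2])/2,1))
    for j in range(len(P)-1):
        d=P[j+1]-P[j]; print("   ",round((np.degrees(np.arctan2(d[1],d[0]))+45)%90-45,1),round(np.hypot(*d),1))
pr("top",[(78,52),(482,82),(457,482),(50,455),(78,52)],(306,203),.03)
pr("top",[(137,110),(395,125),(383,412),(118,392),(137,110)],(306,203),.03)
print("well floor");pr("top",[(148,148),(388,162)],(306,203),.008)
pr("side",[(180,50),(538,130),(440,412),(52,328),(180,50)],(273,203),.03)
for k in ([(180,50),(538,130)],[(180,50),(52,328)]): pr("side",k,(273,203),.03)
pr("side",[(215,128),(465,162),(392,350),(130,288),(215,128)],(273,203),.03)
pr("side",[(60,398),(432,482)],(273,203),0)
E
```

```text
top [[624.6, 9.1], [619.5, -89.4], [521.3, -84.1], [525.5, 13.5], [624.6, 9.1]] c [583.1 -28.4] ctrs diag [573.  -37.5]
    -3.0 98.6
    -3.1 98.4
    -2.5 97.7
    -2.6 99.2
top [[610.5, -5.6], [608.3, -68.3], [537.8, -66.2], [541.2, -2.5], [610.5, -5.6]] c [581.7 -29.6] ctrs diag [574.2 -35.9]
    -2.0 62.8
    -1.7 70.5
    -3.0 63.8
    -2.6 69.4
well floorTraceback (most recent call last):
  File "<stdin>", line 9, in <module>
  File "<stdin>", line 4, in pr
IndexError: index 2 is out of bounds for axis 0 with size 2
```

```bash
python3 - <<'E'
from h import *
def pr(n,k,o,z):
    P=onz(n,[(o[0]+a/8-.44,o[1]+b/8-.44) for a,b in k],z)*1000
    print(n,np.round(P,1).tolist(), "diag",np.round((P[0]+P[2])/2,1) if len(P)>2 else "")
    for j in range(len(P)-1):
        d=P[j+1]-P[j]; print("   ",round((np.degrees(np.arctan2(d[1],d[0]))+45)%90-45,1),round(np.hypot(*d),1))
pr("side",[(180,50),(538,130),(440,412),(52,328),(180,50)],(273,203),.03)
pr("side",[(215,128),(465,162),(392,350),(130,288),(215,128)],(273,203),.03)
pr("side",[(60,398),(432,482)],(273,203),0)
E
```

```text
side [[619.8, -89.1], [521.4, -82.4], [525.5, 15.7], [624.6, 11.8], [619.8, -89.1]] diag [572.6 -36.7]
    -3.9 98.6
    -2.4 98.1
    -2.2 99.2
    -2.7 101.0
side [[603.3, -63.6], [537.4, -66.8], [541.3, -0.8], [609.5, -5.3], [603.3, -63.6]] diag [572.3 -32.2]
    2.8 65.9
    -3.3 66.2
    -3.8 68.3
    -6.1 58.6
side [[625.3, 9.6], [527.5, 14.1]] diag 
    -2.6 97.9
```

Block centre is about (572.8, -37), yaw -2.9°, with both views agreeing. The tall jar's yaw is about -3°, so no turn is needed. Back to the tall jar.

{"name": "drive_tool", "arguments": {"steps": [{"tx": 0.12, "ty": 0.015, "tz": 0, "turn": 0, "jaw": 1}, {"tx": 0.28, "ty": 0.03, "tz": 0, "turn": 0, "jaw": 1}, {"tx": 0.44, "ty": 0.045, "tz": 0, "turn": 0, "jaw": 1}, {"tx": 0.6, "ty": 0.06, "tz": 0, "turn": 0, "jaw": 1}, {"tx": 0.76, "ty": 0.08, "tz": 0, "turn": 0, "jaw": 1}, {"tx": 0.9, "ty": 0.1, "tz": 0, "turn": 0, "jaw": 1}, {"tx": 0.95, "ty": 0.1, "tz": 0, "turn": 0, "jaw": 1}, {"tx": 0.95, "ty": 0.1, "tz": 0, "turn": 0, "jaw": 1}]}}

```text
t: 14.55
tool_pos: [0.5051, 0.221, 0.1845]
orientation: [-2.22, -2.222, 0.001]
force: [0.0, -0.4, 0.1]
opening: 0.093
```

```bash
python3 - <<'E'
from h import *
shift((.504,.2296,.1005),0)
E
```

```text
t 14.55 pinch [505.1 221.  203.3] yangle 0.06 open 93.0 F [ 0.  -0.4  0.1] q1,6 [0.32 0.32] tilt z [-0.001 -0.    -1.   ]
tx ty tz [ 0.0287 -0.0032  0.3428] turn 0.0003
```

{"name": "drive_tool", "arguments": {"steps": [{"tx": 0.025, "ty": -0.003, "tz": 0.03, "turn": 0, "jaw": 1}, {"tx": 0.025, "ty": -0.003, "tz": 0.12, "turn": 0, "jaw": 1}, {"tx": 0.025, "ty": -0.003, "tz": 0.22, "turn": 0, "jaw": 1}, {"tx": 0.025, "ty": -0.003, "tz": 0.3, "turn": 0, "jaw": 1}, {"tx": 0.025, "ty": -0.003, "tz": 0.34, "turn": 0, "jaw": 1}, {"tx": 0.025, "ty": -0.003, "tz": 0.342, "turn": 0, "jaw": 1}, {"tx": 0.025, "ty": -0.003, "tz": 0.342, "turn": 0, "jaw": 0.7}, {"tx": 0.025, "ty": -0.003, "tz": 0.342, "turn": 0, "jaw": 0}, {"tx": 0.025, "ty": -0.003, "tz": 0.342, "turn": 0, "jaw": 0}, {"tx": 0.025, "ty": -0.003, "tz": 0.342, "turn": 0, "jaw": 0}, {"tx": 0.025, "ty": -0.003, "tz": 0.342, "turn": 0, "jaw": 0}, {"tx": 0.025, "ty": -0.003, "tz": 0.342, "turn": 0, "jaw": 0}], "force": 40}}

```text
t: 15.75
tool_pos: [0.5044, 0.2284, 0.0831]
orientation: [2.221, 2.221, 0.002]
force: [0.5, -0.1, 1.8]
opening: 0.0588
```

```bash
python3 - <<'E'
from h import *
shift((.5728,-.037,.23),0)
E
```

```text
t 15.75 pinch [504.4 228.4 101.9] yangle -0.0 open 58.8 F [ 0.5 -0.1  1.8] q1,6 [0.33 0.33] tilt z [ 0.001  0.    -1.   ]
tx ty tz [-0.8845  0.2286 -0.4271] turn -0.0
```

{"name": "drive_tool", "arguments": {"steps": [{"tx": 0, "ty": 0, "tz": -0.03, "turn": 0, "jaw": 0}, {"tx": 0, "ty": 0, "tz": -0.1, "turn": 0, "jaw": 0}, {"tx": 0, "ty": 0, "tz": -0.2, "turn": 0, "jaw": 0}, {"tx": -0.05, "ty": 0.01, "tz": -0.27, "turn": 0, "jaw": 0}, {"tx": -0.15, "ty": 0.04, "tz": -0.3, "turn": 0, "jaw": 0}, {"tx": -0.27, "ty": 0.07, "tz": -0.3, "turn": 0, "jaw": 0}, {"tx": -0.4, "ty": 0.1, "tz": -0.3, "turn": 0, "jaw": 0}, {"tx": -0.53, "ty": 0.14, "tz": -0.3, "turn": 0, "jaw": 0}, {"tx": -0.66, "ty": 0.17, "tz": -0.3, "turn": 0, "jaw": 0}, {"tx": -0.78, "ty": 0.2, "tz": -0.3, "turn": 0, "jaw": 0}, {"tx": -0.86, "ty": 0.22, "tz": -0.3, "turn": 0, "jaw": 0}, {"tx": -0.884, "ty": 0.228, "tz": -0.3, "turn": 0, "jaw": 0}]}}

```text
t: 16.95
tool_pos: [0.572, -0.0397, 0.1722]
orientation: [-2.224, -2.218, 0.002]
force: [0.4, 0.6, -3.5]
opening: 0.059
```

{"name": "drive_tool", "arguments": {"steps": [{"tx": 0, "ty": 0, "tz": 0, "turn": 0, "jaw": 0}, {"tx": 0, "ty": 0, "tz": 0, "turn": 0, "jaw": 0}, {"tx": 0, "ty": 0, "tz": 0, "turn": 0, "jaw": 0}]}}

```text
t: 17.25
tool_pos: [0.5719, -0.0357, 0.1724]
orientation: [-2.22, -2.222, -0.0]
force: [0.1, 0.8, -3.1]
opening: 0.0587
```

```bash
python3 - <<'E'
from h import *
shift((.5728,-.037,.135),0)
p,d=robot.read_camera("side"); cv2.imwrite("pics/side7.png",p)
q,d=robot.read_camera("top"); cv2.imwrite("pics/top7.png",q)
a=cv2.resize(p[120:270,250:380],(390,450),interpolation=cv2.INTER_CUBIC);b=cv2.resize(q[180:330,280:410],(390,450),interpolation=cv2.INTER_CUBIC)
cv2.imwrite("pics/m7.png",np.hstack([a,b]))
E
```

```text
t 17.25 pinch [571.9 -35.7 191.2] yangle 0.06 open 58.7 F [ 0.1  0.8 -3.1] q1,6 [-0.15 -0.15] tilt z [-0.  0. -1.]
tx ty tz [-0.0044  0.0031  0.1872] turn 0.0004
```

View pics/m7.png

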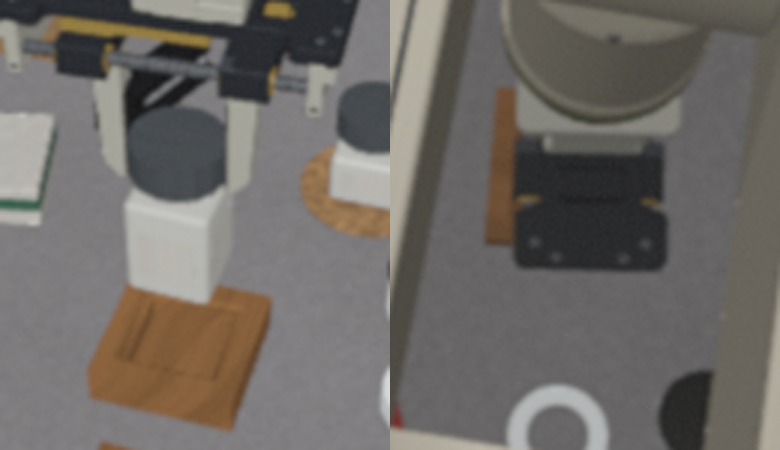

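The jar hangs square over the well; its base edge and the block's front edge are parallel in the side view. I lower it to just above the mouth, then in.

{"name": "drive_tool", "arguments": {"steps": [{"tx": -0.006, "ty": 0.003, "tz": 0.04, "turn": 0, "jaw": 0}, {"tx": -0.006, "ty": 0.003, "tz": 0.1, "turn": 0, "jaw": 0}, {"tx": -0.006, "ty": 0.003, "tz": 0.16, "turn": 0, "jaw": 0}, {"tx": -0.006, "ty": 0.003, "tz": 0.19, "turn": 0, "jaw": 0}, {"tx": -0.006, "ty": 0.003, "tz": 0.19, "turn": 0, "jaw": 0}, {"tx": -0.006, "ty": 0.003, "tz": 0.19, "turn": 0, "jaw": 0}, {"tx": -0.006, "ty": 0.003, "tz": 0.19, "turn": 0, "jaw": 0}]}}

```text
t: 18.05
tool_pos: [0.574, -0.0389, 0.1166]
orientation: [2.221, 2.22, 0.002]
force: [0.7, -0.6, -3.2]
opening: 0.0588
```

```bash
python3 - <<'E'
from h import *
shift((.5728,-.0375,.106),0)
p,d=robot.read_camera("side"); cv2.imwrite("pics/side8.png",p)
cv2.imwrite("pics/m8.png",cv2.resize(p[140:270,260:380],None,fx=4.5,fy=4.5,interpolation=cv2.INTER_CUBIC))
E
```

```text
t 18.05 pinch [574.  -38.9 135.4] yangle -0.01 open 58.8 F [ 0.7 -0.6 -3.2] q1,6 [-0.16 -0.16] tilt z [ 0.002 -0.    -1.   ]
tx ty tz [ 0.0047 -0.004   0.098 ] turn -0.0001
```

View pics/m8.png

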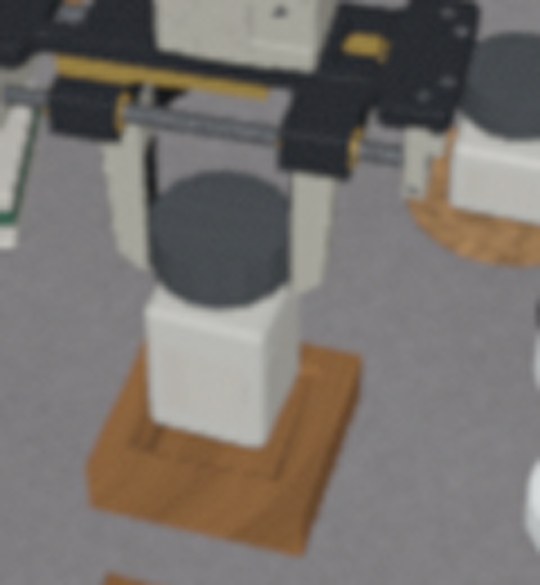

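```bash
python3 - <<'E'
from h import *
f=4.5
P=onz("side",[(260+150/f-.4,140+422/f-.4),(260+266/f-.4,140+446/f-.4)],.0375)*1000
d=P[1]-P[0]; n=np.array([d[1],-d[0]])/np.hypot(*d); n=n if n[1]<0 else -n
print(P,np.degrees(np.arctan2(d[1],d[0])),np.hypot(*d),P.mean(0)+27*n)
E
```

```text
[[603.09931876 -14.19449156]
 [549.82337127 -12.37889354]] 178.0481649798603 53.30687551496916 [575.54174232 -40.27102747]
```

{"name": "drive_tool", "arguments": {"steps": [{"tx": 0.006, "ty": -0.006, "tz": 0.01, "turn": 0, "jaw": 0}, {"tx": 0.006, "ty": -0.006, "tz": 0.025, "turn": 0, "jaw": 0}, {"tx": 0.006, "ty": -0.006, "tz": 0.035, "turn": 0, "jaw": 0}, {"tx": 0.006, "ty": -0.006, "tz": 0.045, "turn": 0, "jaw": 0}, {"tx": 0.006, "ty": -0.006, "tz": 0.055, "turn": 0, "jaw": 0}, {"tx": 0.006, "ty": -0.006, "tz": 0.055, "turn": 0, "jaw": 0}]}}

```text
t: 18.7
tool_pos: [0.5713, -0.0371, 0.0984]
orientation: [-2.222, -2.221, 0.0]
force: [1.2, -0.4, -3.9]
opening: 0.0589
```

```bash
python3 - <<'E'
from h import *
shift((.5728,-.0375,.106),0); print(robot.read_state()['wrist_torque'])
E
```

```text
t 18.7 pinch [571.3 -37.1 117.2] yangle -0.02 open 58.9 F [ 1.2 -0.4 -3.9] q1,6 [-0.15 -0.15] tilt z [-0.  0. -1.]
tx ty tz [-0.0014  0.0052  0.0373] turn -0.0001
[-0.09168091 -0.32854867  0.08887198]
```

The jar is inside the well and running free. Down the rest of the way.

{"name": "drive_tool", "arguments": {"steps": [{"tx": 0, "ty": 0.002, "tz": 0.01, "turn": 0, "jaw": 0}, {"tx": 0, "ty": 0.002, "tz": 0.02, "turn": 0, "jaw": 0}, {"tx": 0, "ty": 0.002, "tz": 0.028, "turn": 0, "jaw": 0}, {"tx": 0, "ty": 0.002, "tz": 0.034, "turn": 0, "jaw": 0}, {"tx": 0, "ty": 0.002, "tz": 0.037, "turn": 0, "jaw": 0}, {"tx": 0, "ty": 0.002, "tz": 0.039, "turn": 0, "jaw": 0}, {"tx": 0, "ty": 0.002, "tz": 0.039, "turn": 0, "jaw": 0}, {"tx": 0, "ty": 0.002, "tz": 0.039, "turn": 0, "jaw": 0}]}}

```text
t: 19.5
tool_pos: [0.572, -0.037, 0.0874]
orientation: [2.222, 2.221, 0.0]
force: [0.3, -0.0, -3.8]
opening: 0.0587
```

```bash
python3 - <<'E'
from h import *
shift((.5728,-.0375,.106),0); print(robot.read_state()['wrist_torque'])
E
```

```text
t 19.5 pinch [572.  -37.  106.2] yangle -0.01 open 58.7 F [ 0.3 -0.  -3.8] q1,6 [-0.15 -0.15] tilt z [ 0. -0. -1.]
tx ty tz [-0.0015  0.0026  0.0006] turn -0.0001
[-0.10252763  0.07878639  0.00134886]
```

Almost at the floor. I go a little further until it touches.

{"name": "drive_tool", "arguments": {"steps": [{"tx": 0, "ty": 0, "tz": 0.004, "turn": 0, "jaw": 0}, {"tx": 0, "ty": 0, "tz": 0.006, "turn": 0, "jaw": 0}, {"tx": 0, "ty": 0, "tz": 0.008, "turn": 0, "jaw": 0}, {"tx": 0, "ty": 0, "tz": 0.008, "turn": 0, "jaw": 0}]}}

```text
t: 19.9
tool_pos: [0.5727, -0.0371, 0.0871]
orientation: [2.221, 2.22, 0.002]
force: [-5.6, 0.6, 11.5]
opening: 0.0588
```

```bash
python3 - <<'E'
from h import *
shift((.5728,-.0375,.106),0); print(robot.read_state()['wrist_torque'])
E
```

```text
t 19.9 pinch [572.7 -37.1 105.9] yangle -0.01 open 58.8 F [-5.6  0.6 11.5] q1,6 [-0.15 -0.15] tilt z [ 0.002 -0.    -1.   ]
tx ty tz [-0.0012  0.0003 -0.0004] turn -0.0001
[0.07398966 1.34442371 0.04929419]
```

{"name": "drive_tool", "arguments": {"steps": [{"tx": 0, "ty": 0, "tz": 0, "turn": 0, "jaw": 1}, {"tx": 0, "ty": 0, "tz": 0, "turn": 0, "jaw": 1}, {"tx": 0, "ty": 0, "tz": 0, "turn": 0, "jaw": 1}, {"tx": 0, "ty": 0, "tz": 0, "turn": 0, "jaw": 1}, {"tx": 0, "ty": 0, "tz": 0, "turn": 0, "jaw": 1}, {"tx": 0, "ty": 0, "tz": 0, "turn": 0, "jaw": 1}, {"tx": 0, "ty": 0, "tz": 0, "turn": 0, "jaw": 1}, {"tx": 0, "ty": 0, "tz": 0, "turn": 0, "jaw": 1}]}}

```text
t: 20.7
tool_pos: [0.5719, -0.0371, 0.0848]
orientation: [-2.222, -2.221, 0.0]
force: [-0.3, -0.1, 0.3]
opening: 0.0929
```

```bash
python3 - <<'E'
from h import *
shift((.5728,-.0375,.104),0)
p,d=robot.read_camera("side"); cv2.imwrite("pics/side9.png",p)
cv2.imwrite("pics/m9.png",cv2.resize(p[120:270,260:420],None,fx=4.5,fy=4,interpolation=cv2.INTER_CUBIC))
print("cap side",capfit("side",p,(290,170,332,215),.116))
e,r=rays("side",[(311,190)]); print("z pts",[ (e+r[0]*d[y,311])[2] if 0 else None for y in (190,)])
for u,v in((311,188),(314,192),(305,190)):
    e,r=rays("side",[(u,v)]); print((e+r[0]*d[v,u])*1000)
E
```

```text
t 20.7 pinch [571.9 -37.1 103.6] yangle -0.02 open 92.9 F [-0.3 -0.1  0.3] q1,6 [-0.15 -0.15] tilt z [-0.  0. -1.]
tx ty tz [-0.0015  0.0031 -0.0015] turn -0.0001
cap side (array([ 0.57184049, -0.03155915]), np.float64(0.0010113711311902807), np.float64(0.029144263765337367))
z pts [None]
[ 6.11335476e+02 -1.92777951e+02 -5.02992430e-01]
[570.08675852 -58.50267958 116.74591107]
[ 6.22968340e+02 -1.82173785e+02  1.92353044e-01]
```

View pics/m9.png

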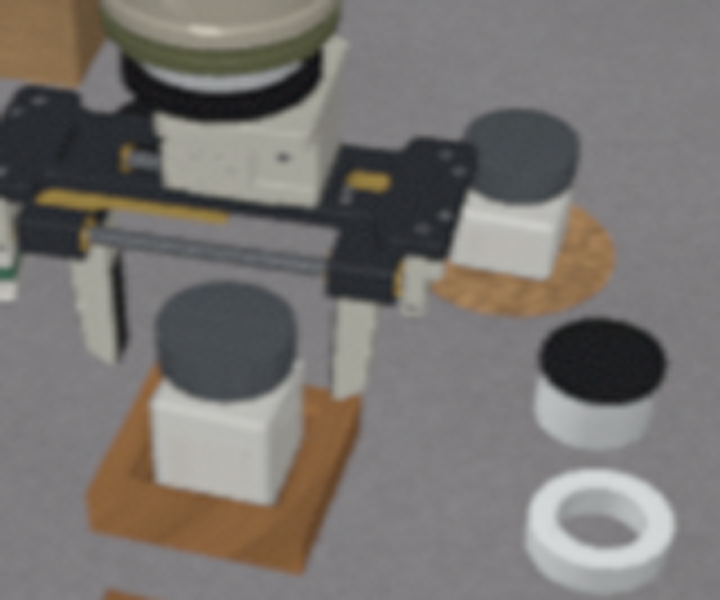

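The tall jar is down in the block (cap top at z = 116.7 mm against an expected 116), upright and released. The short jar is on the coaster. I grip the cap firmly and turn it.

{"name": "drive_tool", "arguments": {"steps": [{"tx": 0, "ty": 0, "tz": 0, "turn": 0, "jaw": 0}, {"tx": 0, "ty": 0, "tz": 0, "turn": 0, "jaw": 0}, {"tx": 0, "ty": 0, "tz": 0, "turn": 0, "jaw": 0}, {"tx": 0, "ty": 0, "tz": 0, "turn": 0, "jaw": 0}, {"tx": 0, "ty": 0, "tz": 0, "turn": 0, "jaw": 0}, {"tx": 0, "ty": 0, "tz": 0, "turn": 0, "jaw": 0}, {"tx": 0, "ty": 0, "tz": 0, "turn": 0, "jaw": 0}], "force": 55}}

```text
t: 21.45
tool_pos: [0.572, -0.037, 0.0848]
orientation: [2.222, 2.221, 0.0]
force: [0.7, 0.6, -0.6]
opening: 0.0586
```

```bash
python3 - <<'E'
from h import *
shift((.5728,-.0375,.104),0)
E
```

```text
t 21.45 pinch [572.  -37.  103.6] yangle -0.02 open 58.6 F [ 0.7  0.6 -0.6] q1,6 [-0.15 -0.15] tilt z [ 0.  0. -1.]
tx ty tz [-0.0015  0.0028 -0.0013] turn -0.0001
```

{"name": "drive_tool", "arguments": {"steps": [{"tx": 0, "ty": 0, "tz": 0, "turn": -0.02, "jaw": 0}, {"tx": 0, "ty": 0, "tz": 0, "turn": -0.045, "jaw": 0}, {"tx": 0, "ty": 0, "tz": 0, "turn": -0.07, "jaw": 0}, {"tx": 0, "ty": 0, "tz": 0, "turn": -0.095, "jaw": 0}, {"tx": 0, "ty": 0, "tz": 0, "turn": -0.12, "jaw": 0}, {"tx": 0, "ty": 0, "tz": 0, "turn": -0.145, "jaw": 0}, {"tx": 0, "ty": 0, "tz": 0, "turn": -0.16, "jaw": 0}, {"tx": 0, "ty": 0, "tz": 0, "turn": -0.16, "jaw": 0}]}}

```text
t: 22.25
tool_pos: [0.5724, -0.0375, 0.0852]
orientation: [1.598, 2.703, 0.0]
force: [1.6, -2.0, 0.1]
opening: 0.0583
```

```bash
python3 - <<'E'
from h import *
shift((.5728,-.0375,.104),68); print(robot.read_state()['wrist_torque'])
E
```

```text
t 22.25 pinch [572.4 -37.5 104. ] yangle 28.81 open 58.3 F [ 1.6 -2.   0.1] q1,6 [-0.15 -0.66] tilt z [ 0.001 -0.001 -1.   ]
tx ty tz [-0.0007  0.001  -0.    ] turn -0.2177
[-0.42260637 -0.40880596  0.04245723]
```

{"name": "drive_tool", "arguments": {"steps": [{"tx": 0, "ty": 0, "tz": 0, "turn": -0.025, "jaw": 0}, {"tx": 0, "ty": 0, "tz": 0, "turn": -0.05, "jaw": 0}, {"tx": 0, "ty": 0, "tz": 0, "turn": -0.075, "jaw": 0}, {"tx": 0, "ty": 0, "tz": 0, "turn": -0.1, "jaw": 0}, {"tx": 0, "ty": 0, "tz": 0, "turn": -0.125, "jaw": 0}]}}

```text
t: 22.75
tool_pos: [0.5735, -0.0375, 0.0867]
orientation: [1.038, 2.961, 0.0]
force: [0.1, -1.2, 6.3]
opening: 0.0587
```

```bash
python3 - <<'E'
from h import *
shift((.5728,-.0375,.104),68); print(robot.read_state()['wrist_torque'])
E
```

```text
t 22.75 pinch [573.5 -37.5 105.5] yangle 51.37 open 58.7 F [ 0.1 -1.2  6.3] q1,6 [-0.15 -1.05] tilt z [ 0.003 -0.001 -1.   ]
tx ty tz [ 0.0018 -0.0013  0.0051] turn -0.0924
[-0.24704579  0.01811216 -0.03875551]
```

The upward push (+6 N, TCP up 1.5 mm) suggests the lugs are leaving the threads. I turn on to about 68°.

{"name": "drive_tool", "arguments": {"steps": [{"tx": 0, "ty": 0, "tz": 0, "turn": -0.025, "jaw": 0}, {"tx": 0, "ty": 0, "tz": 0, "turn": -0.05, "jaw": 0}, {"tx": 0, "ty": 0, "tz": 0, "turn": -0.075, "jaw": 0}, {"tx": 0, "ty": 0, "tz": 0, "turn": -0.092, "jaw": 0}, {"tx": 0, "ty": 0, "tz": 0, "turn": -0.092, "jaw": 0}, {"tx": 0, "ty": 0, "tz": 0, "turn": -0.092, "jaw": 0}]}}

```text
t: 23.35
tool_pos: [0.5736, -0.0375, 0.0867]
orientation: [0.605, 3.079, -0.0]
force: [1.5, -1.0, 6.5]
opening: 0.0588
```

```bash
python3 - <<'E'
from h import *
shift((.5728,-.0375,.104),68); print(robot.read_state()['wrist_torque'])
E
```

```text
t 23.35 pinch [573.6 -37.5 105.5] yangle 67.75 open 58.8 F [ 1.5 -1.   6.5] q1,6 [-0.15 -1.34] tilt z [ 0.004 -0.001 -1.   ]
tx ty tz [ 0.0025 -0.0009  0.005 ] turn -0.0014
[-0.32275992 -0.24569687  0.08389312]
```

Turned 68° without meeting the stop. Lift slowly a few mm and check the force.

{"name": "drive_tool", "arguments": {"steps": [{"tx": 0, "ty": 0, "tz": -0.01, "turn": 0, "jaw": 0}, {"tx": 0, "ty": 0, "tz": -0.02, "turn": 0, "jaw": 0}, {"tx": 0, "ty": 0, "tz": -0.03, "turn": 0, "jaw": 0}, {"tx": 0, "ty": 0, "tz": -0.03, "turn": 0, "jaw": 0}]}}

```text
t: 23.75
tool_pos: [0.572, -0.037, 0.0941]
orientation: [0.604, 3.083, 0.0]
force: [0.4, -0.9, -0.7]
opening: 0.0589
```

```bash
python3 - <<'E'
from h import *
shift((.5728,-.0375,.138),68); print(robot.read_state()['wrist_torque'])
p,d=robot.read_camera("side"); cv2.imwrite("pics/side10.png",p)
cv2.imwrite("pics/m10.png",cv2.resize(p[120:270,260:420],None,fx=4.5,fy=4,interpolation=cv2.INTER_CUBIC))
E
```

```text
t 23.75 pinch [572.  -37.  112.9] yangle 67.83 open 58.9 F [ 0.4 -0.9 -0.7] q1,6 [-0.15 -1.34] tilt z [ 0. -0. -1.]
tx ty tz [-0.003  -0.0004 -0.0835] turn -0.001
[-0.04642122 -0.22357    -0.06218107]
```

View pics/m10.png

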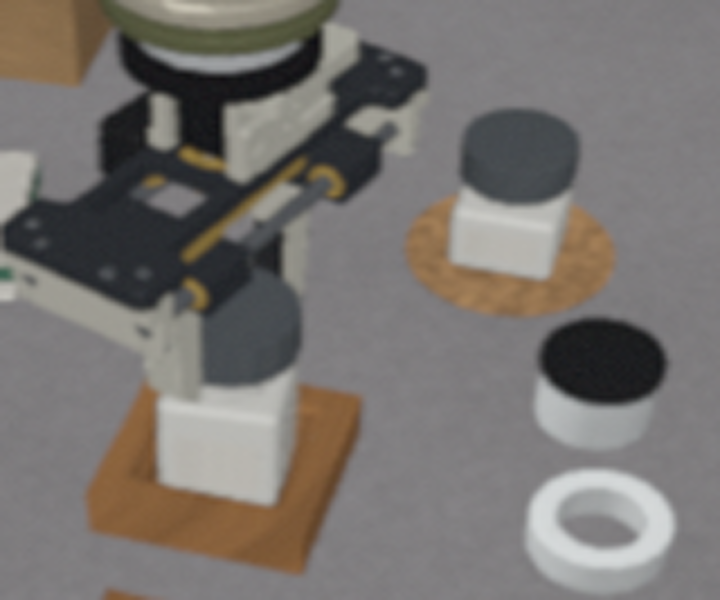

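The jar stays down in the block while the cap rises, and only the cap's weight is on the wrist. I lift straight to about 2 cm above the mouth.

{"name": "drive_tool", "arguments": {"steps": [{"tx": 0, "ty": 0, "tz": -0.015, "turn": 0, "jaw": 0}, {"tx": 0, "ty": 0, "tz": -0.03, "turn": 0, "jaw": 0}, {"tx": 0, "ty": 0, "tz": -0.045, "turn": 0, "jaw": 0}, {"tx": 0, "ty": 0, "tz": -0.06, "turn": 0, "jaw": 0}, {"tx": 0, "ty": 0, "tz": -0.075, "turn": 0, "jaw": 0}, {"tx": 0, "ty": 0, "tz": -0.09, "turn": 0, "jaw": 0}, {"tx": 0, "ty": 0, "tz": -0.102, "turn": 0, "jaw": 0}, {"tx": 0, "ty": 0, "tz": -0.102, "turn": 0, "jaw": 0}, {"tx": 0, "ty": 0, "tz": -0.102, "turn": 0, "jaw": 0}, {"tx": 0, "ty": 0, "tz": -0.102, "turn": 0, "jaw": 0}]}}

```text
t: 24.8
tool_pos: [0.5717, -0.037, 0.1241]
orientation: [-0.604, -3.083, 0.0]
force: [-0.4, -0.3, -0.9]
opening: 0.0589
```

```bash
python3 - <<'E'
from h import *
shift((.5728,-.0375,.144),68); print(robot.read_state()['wrist_torque'])
p,d=robot.read_camera("side"); cv2.imwrite("pics/side11.png",p)
cv2.imwrite("pics/m11.png",cv2.resize(p[110:270,260:420],None,fx=4,fy=3.7,interpolation=cv2.INTER_CUBIC))
q,_=robot.read_camera("top"); cv2.imwrite("pics/top11.png",q)
E
```

```text
t 24.8 pinch [571.7 -37.  142.9] yangle 67.84 open 58.9 F [-0.4 -0.3 -0.9] q1,6 [-0.15 -1.34] tilt z [-0.  0. -1.]
tx ty tz [-0.004  -0.0001 -0.0035] turn -0.0009
[-0.01236148  0.00650873  0.01704036]
```

View pics/m11.png

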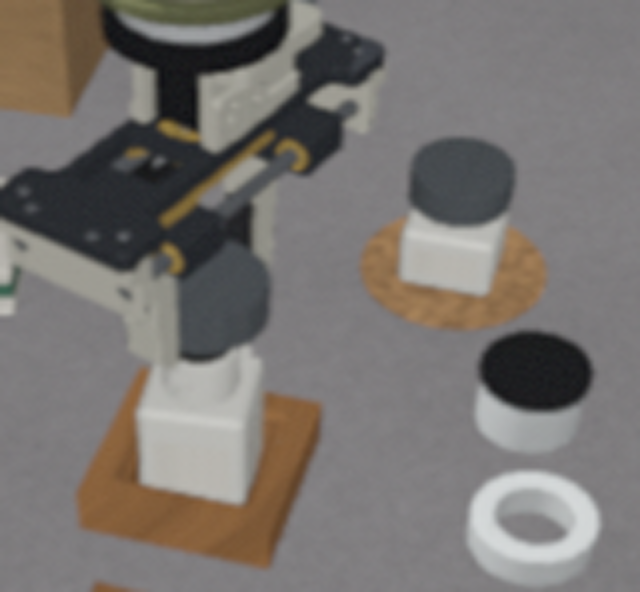

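View pics/side11.png

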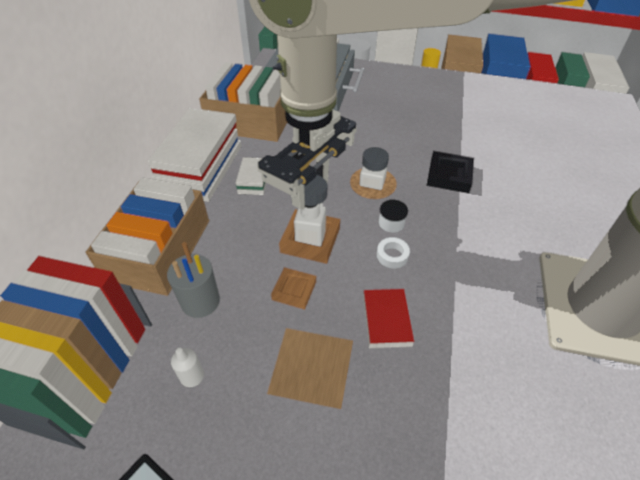

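The cap is off and level above the neck (crop cap (220,300), neck (205,375)). The jar is down in the block, the short jar is on the coaster, and nothing else looks moved. Handing in.

```bash
python3 - <<'E'
from h import *
print(robot.close_job())
E
```

```text
the job is handed in; nothing more can be done
None
```

I swapped the jars, unscrewed the tall jar's cap and handed the job in at about 25 s of the 72 s allowed. The robot gave no verdict.

**What I did:**
- I set the tall jar aside on the card, then moved the short jar from the block to the coaster.
- I lowered the tall jar into the well and let go of it.
- I gripped the cap again at 55 N, turned it 68° anticlockwise and lifted it straight up. I am still holding it.

**Last checks:**
- **Tall jar:** it is down in the block, and before unscrewing its cap top was at 116.7 mm, against 116 mm expected.
- **Cap:** it has risen about 39 mm, so its rim is about 2 cm above the mouth. It looks level, only its weight (0.9 N) reads at the wrist, and the jaw opening is 58.9 mm.
- **Short jar:** it stands upright near the coaster's centre.
- **Bystanders:** none appears moved in the last side picture. I saved a final top picture but did not inspect it.

**What disagreed:**
- The two cameras placed the cap up to 7 mm apart at the card. I used their mean together with the jars' base edges.
- The tall jar's yaw read about -6° on the coaster and -3° on the card. It still went into the well without resistance.
- The wrist showed almost no turning moment while unscrewing, although 0.2 to 0.3 N m was expected. The upward push of about 6 N and the cap lifting off showed that it had come free.
- One early move call was refused because a number was missing. Nothing moved.

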